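# Make up the sowing kit and the potting kit on the attic sill

## Robot

A 6-joint arm with a two-finger parallel gripper is mounted at the origin on the work surface. World frame = base frame: x ahead of the robot, y to its left, z up, the work surface at z = 0. Lengths are in mm, angles in rad, forces in N, time in s.
With the tool pointing down it reaches from about 350 to 875 mm from the base axis. Payload 4.2 kg.
Tool frame: the origin (TCP) lies midway between the tips of the shut fingers; the grasp point (between the pads) lies 19 mm behind it; z points along the fingers, y is the direction in which the jaws open and shut (so a half turn about z gives the same grasp; the last joint's range is limited). The gripper opens to 85 mm and grips with 20 to 120 N. Pads are 22 mm wide; open, the fingers measure 114 mm over their backs; the gripper's body (76 mm by 85 mm) begins 54 mm behind the grasp point. The pads swing forward as they close: fully open they stand 13 mm farther back than shut.
Start: joints at [0.259, 0.385, 0.008, 0, -1.194, -0.259], TCP at [624.979, 0.025, 231.312] pointing down, gripper open.
Joint ranges: [-3.14, 3.14], [-1.21, 2.06], [-1.07, 1.41], [-3.16, 2.05], [-2.99, -0.16], [-3.1, 3.1]. Speed limits (rad/s): [2.79, 2.79, 3.14, 3.14, 3.14, 3.14].

## Interface

Orientations are given as a unit quaternion [x, y, z, w].
In Python, from bench import readout, optics, workorder, nets gives the robot as it stands. The module is installed in compiled form; this text tells all that it offers.
- The arm moves only by the tool move_arm, never from a script. Its argument "steps" is a list of rows, each a list of 7 numbers: the opening, from -1 (shut) to 1 (fully open), so that 0 is half open, then the shift along the world's x, y, z in mm, then the turn, a rotation vector about the world's x, y, z in rad. In form: [[gripper, tx, ty, tz, wx, wy, wz], ...]. A call has 1 to 5 rows; each row is the pose to reach, as a shift and turn from the pose commanded when the call began; what a row does not reach only later rows make up. A row lasts 1/12 s, in which the tool goes at most 41.7 mm and 7.16 degrees, less where a joint would pass 70% of its speed; a pose out of reach is approached as far as the arm can. A call with a gripper value outside its range is refused whole. The fingers move at their own pace and stop on an object; the grip force is fixed at half the most. Time passes only in rows, so rows that repeat a pose let the fingers close. It gives the time, the measured TCP pose, the force and the opening at its end, in the units of the state.
- readout.read_state(): the state, without advancing time (a new reading comes with each control period).
- optics.get_image(name): name is "scene" or "side" or "wrist"; returns a dict with "frame" (400x640x3 uint8, blue, green, red), "fx", "fy", "cx", "cy" (pixels), "k1" (the pictures are not rectified: a ray, as slopes to the right and down, at radius r is drawn at 1 + k1 r^2 times it, then the intrinsics apply), "rvec" (rotation vector, rad) and "tvec" (3), from world to camera coordinates, as OpenCV has them. Camera axes: x right, y down, z forward; pixel columns grow to the right and rows downward; lengths in mm; the calibration is good to about 2 mm. A picture is of the moment at which its call begins. There is no depth.
- workorder.job_done(): hands the job in, once; it reports no verdict.
Trained networks look in a picture, given as the dict that the camera call returned (one of the last four; its "shot" number tells which), for a name from the list of things; names that differ only in an ending like _2 or _b are one class to them, and where a whole thing is asked for, a point or a joint stands for the part that bears it (a point fixed in the world has none). Each returns a list of dicts, best first, with "conf" (0 to 1); they miss things now and then, are a little off and sometimes report something else, mostly with a low value. They report only what shows in the picture. A call takes as long as a camera call.
- nets.silhouettes(name, picture): "region" (400x640 bool, what is visible of it) and "extent" ([left, top, right, bottom] in pixels, round what is visible of it).
- nets.tip_of(name, picture): "uv" ([column, row] in pixels: a listed point, or the origin of a listed thing).
The state is a dict: "clock": time; "joints": joint angles; "joint_vel": joint speeds; "joint_efforts": joint torques, N m; "position": TCP position; "ee_rot": TCP orientation; "contact_force": force on the tool from outside, world axes, zero at the start; "wrist_torque": the same for the moment, N m; "gripper_width": finger opening in mm.
Only numpy, scipy, OpenCV 4.12 (cv2) and the standard library are available. Lean on these libraries where they do the work, as an engineer would, in place of code of your own. Each camera call takes 0.05 s, during which the arm holds its last target.

## Task

Make up two kits from the stock on the sill: the low tin and the cork ring go into the white plastic box, one in each half, and the tall tin and the wooden tamper go into the wooden tray, one in each half, all sitting upright and flat on the bottom. Close the packed box with its loose grey lid, seated flush all round on the rim, and leave the parsley pot, the glass vase and the black timer where they stand.

Things in the scene. Friction and masses are not known exactly. Their poses are not given: they have to be found in the camera images.
- box: White plastic storage box, open on top, fixed; outer 118 (x) x 161 (y, 173 over the folded grey latches at its ends) x 55 mm high, walls and floor 4. Origin: centre of its underside, z up. Inside: two bays, each 110 (x) x 75 (y), centred at y = +39 and -39, split by a 3 mm divider 32 high. A grey fill line inside is 40 above the sill; the seated lid's lip reaches down to 43.
- tray: Low wooden tray, open on top, fixed to the sill; outer 118 (x) x 161 (y) x 22 mm high, walls and floor 4 mm. Origin: centre of its underside, z up. Inside: two bays, each 110 (x) x 75 (y), centred at y = +39 and -39, split by a 3 mm divider 18 high.
- lid_grip (a point): Centre of the black grip bar on the loose grey box lid (130 g), 30 mm above the lid's foot. Bar 18 (x) x 60 (y), from 16 to 44 above the foot. Plate 130 (x) x 173 (y) x 4, top 16 above the foot; below it a tapered lip 12 deep with 4 mm play each way in the box at its root, 9 at its foot. Lies right way up. Seated, x along the box's x (either way round), this point is 73 above the box's underside.
- low_tin_center (a point): Centre, half-way up, of the low round dark steel tin, diameter 52, height 30 mm, upright (70 g, the weight varies). z up.
- tall_tin_center (a point): Centre, half-way up, of the tall round dark steel tin, diameter 44, height 64 mm, upright (100 g, the weight varies). z up.
- ring_center (a point): Centre, half-way up, of the cork ring lying flat: outer diameter 56, hole 24, height 24 mm (40 g, the weight varies). z up.
- tamper_center (a point): Centre, half-way up, of the turned wooden seed tamper standing on its foot: foot disc diameter 46, 14 high, above it an upright round handle of diameter 22 up to the total height of 62 mm (80 g, the weight varies). z up.
- parsley: Bystander: white ceramic pot of parsley, diameter 90, pot 85 high, leaves to about 155 mm. Origin: centre of its underside.
- vase: Bystander: green glass propagation vase with a cutting, largest diameter 76, 110 mm high, leaf to 155. Origin: centre of its underside.
- timer: Bystander: black plastic fan timer with a white dial and a toggle, 60 (x) x 80 (y) x 43 mm high. Origin: centre of its underside.

How it is judged (in metres and radians):
At the end, for the whole second after the job is handed in: Low tin and cork ring on the box floor, tall tin and tamper on the tray floor, one per half (within 40 mm in x, 19 mm in y of the bay centre, 5 mm in height; tilt under 0.15 rad). Lid on the box rim: height within 3 mm, x and y 9 mm, level 0.04, square 0.15 rad. All at rest (((x of low_tin_center in the frame of box between -0.04 and 0.04 m and y of low_tin_center in the frame of box between 0.02 and 0.058 m and z of low_tin_center in the frame of box between 0.014 and 0.024 m and x of ring_center in the frame of box between -0.04 and 0.04 m and y of ring_center in the frame of box between -0.058 and -0.02 m and z of ring_center in the frame of box between 0.011 and 0.021 m) or (x of low_tin_center in the frame of box between -0.04 and 0.04 m and y of low_tin_center in the frame of box between -0.058 and -0.02 m and z of low_tin_center in the frame of box between 0.014 and 0.024 m and x of ring_center in the frame of box between -0.04 and 0.04 m and y of ring_center in the frame of box between 0.02 and 0.058 m and z of ring_center in the frame of box between 0.011 and 0.021 m)) and ((x of tall_tin_center in the frame of tray between -0.04 and 0.04 m and y of tall_tin_center in the frame of tray between 0.02 and 0.058 m and z of tall_tin_center in the frame of tray between 0.031 and 0.041 m and x of tamper_center in the frame of tray between -0.04 and 0.04 m and y of tamper_center in the frame of tray between -0.058 and -0.02 m and z of tamper_center in the frame of tray between 0.03 and 0.04 m) or (x of tall_tin_center in the frame of tray between -0.04 and 0.04 m and y of tall_tin_center in the frame of tray between -0.058 and -0.02 m and z of tall_tin_center in the frame of tray between 0.031 and 0.041 m and x of tamper_center in the frame of tray between -0.04 and 0.04 m and y of tamper_center in the frame of tray between 0.02 and 0.058 m and z of tamper_center in the frame of tray between 0.03 and 0.04 m)) and angle between each of low_tin_center, tall_tin_center, tamper_center's own z axis and vertical below 0.15 rad and z of lid_grip in the frame of box between 0.07 and 0.076 m and angle between lid_grip's own z axis and vertical below 0.04 rad and angle between the x axis of lid_grip and the x axis of box, either way round below 0.15 rad and x of lid_grip in the frame of box between -0.009 and 0.009 m and y of lid_grip in the frame of box between -0.009 and 0.009 m and linear speed of each of low_tin, tall_tin, cork_ring, tamper, lid below 0.02 m/s); the robot touches nothing.
It fails at once if the parsley pot is moved more than 30 mm or tipped (distance of parsley from where it was at the start of the episode above 0.03 m or angle between parsley's own z axis and vertical above 0.3 rad).
It fails at once if the glass vase is moved more than 30 mm or tipped (distance of vase from where it was at the start of the episode above 0.03 m or angle between vase's own z axis and vertical above 0.3 rad).
It fails at once if the timer is moved more than 30 mm or tipped (distance of timer from where it was at the start of the episode above 0.03 m or angle between timer's own z axis and vertical above 0.3 rad).
It also fails if it takes over 128 s, if anything falls off the work surface, if the arm or the gripper's body presses on something with over 40 N, if the wrist force passes 120 N, or if a joint passes its speed limit or range.

## Working session

There is one attempt and no reset: what is moved stays moved. The work goes in short steps, Python scripts to look and compute and a tool call to move; the robot and the scene stay as the last step left them, time stands still between calls to the robot, and variables do not carry over. Pictures are saved under pics/ and viewed, and the job is handed in when it is done.

Besides the shell and the picture viewer there is one more tool, called after "Request:" by a JSON object that holds its "method" and its "body". move_arm: Moves the arm, as the interface text tells. Its arguments: {"type":"object","properties":{"steps":{"type":"array","items":{"type":"array","items":{"type":"number"}}}},"required":["steps"]}

```bash
ls; mkdir -p pics; python3 - <<'E'
from bench import readout, optics
import cv2
print(readout.read_state())
for n in ["scene","side","wrist"]:
    p=optics.get_image(n); cv2.imwrite(f"pics/{n}0.png",p["frame"]); print(n,{k:v for k,v in p.items() if k!="frame"})
E
```

```text
pics
{'clock': 0.0, 'joints': array([ 2.58605032e-01,  3.85553161e-01,  6.63499443e-03, -4.95243305e-04,
       -1.19397785e+00, -2.58586165e-01]), 'joint_vel': array([-0.00061977,  0.00118381,  0.00038191,  0.00166666,  0.00010386,
       -0.0005434 ]), 'joint_efforts': array([-9.55001960e-04, -3.92286408e+01,  1.88399577e+01,  4.18616563e+00,
       -4.72148502e-03,  8.27910434e-07]), 'position': array([6.24425919e+02, 2.37243247e-02, 2.30227764e+02]), 'ee_rot': array([-0.70704844,  0.7071643 ,  0.00072678, -0.00079179]), 'contact_force': array([ 0.12908697, -0.42515225,  0.08592534]), 'wrist_torque': array([ 0.01110466, -0.00249997, -0.00388909]), 'gripper_width': 85.51636296388537}
scene {'fx': 499.9764683579608, 'fy': 499.9764683579608, 'cx': 319.380495193688, 'cy': 203.309523756563, 'k1': 0.03567159136445997, 'rvec': array([ 1.22642097,  2.02140229, -1.1242777 ]), 'tvec': array([ 266.02778322, -212.58672404, 1707.43755328]), 'shot': 1}
side {'fx': 443.1993153103863, 'fy': 443.1993153103863, 'cx': 320.3348095684146, 'cy': 203.3980737878298, 'k1': -0.055674163315471877, 'rvec': array([ 0.92582863, -2.39721576,  1.14835558]), 'tvec': array([ 435.24254328,  306.07033256, 1091.72462339]), 'shot': 2}
wrist {'fx': 298.72001979310073, 'fy': 298.72001979310073, 'cx': 319.48525624126165, 'cy': 205.7028037975969, 'k1': -0.04706857469158278, 'rvec': array([-9.64355778e-04,  3.09641136e+00,  5.16390778e-01]), 'tvec': array([624.34180919, -41.76817381, 380.68183886]), 'shot': 3}
```

View pics/scene0.png

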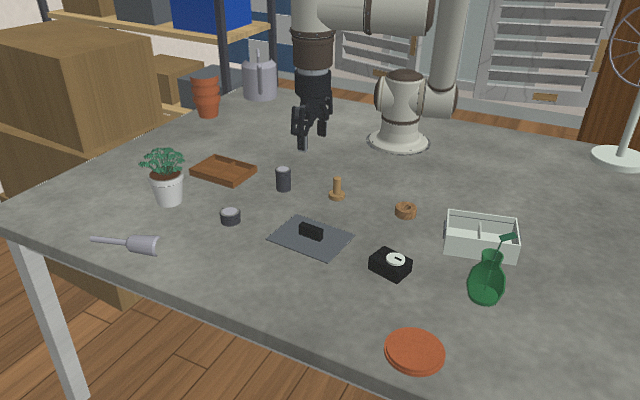

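View pics/side0.png

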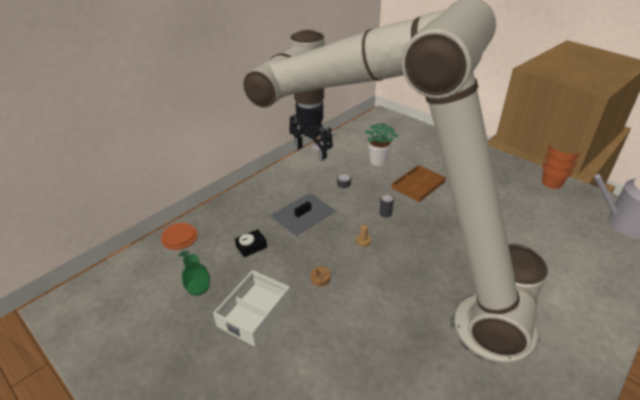

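View pics/wrist0.png

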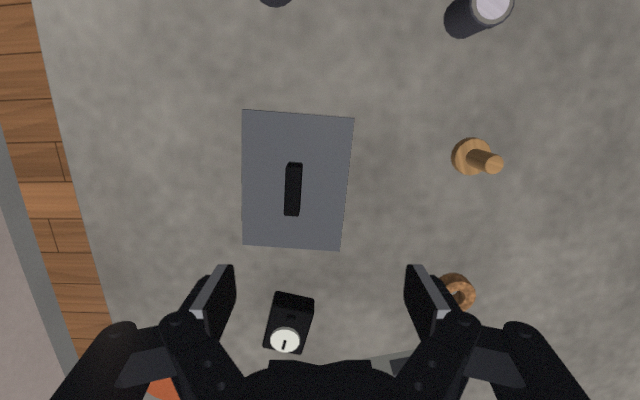

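```bash
cat > h.py <<'E'
import numpy as np, cv2
from bench import readout, optics, nets
Z={'box':0,'tray':0,'lid_grip':30,'low_tin_center':15,'tall_tin_center':32,'ring_center':12,'tamper_center':31,'parsley':0,'vase':0,'timer':0}
def und(p,uv):
    uv=np.atleast_2d(np.asarray(uv,float))
    d=(uv-[p['cx'],p['cy']])/[p['fx'],p['fy']]
    s=d.copy()
    for _ in range(30):
        r2=(s**2).sum(1,keepdims=True); s=d/(1+p['k1']*r2)
    return s
def ray(p,uv):
    R,_=cv2.Rodrigues(np.asarray(p['rvec'])); t=np.asarray(p['tvec'])
    s=und(p,uv); d=np.c_[s,np.ones(len(s))]@R
    return -R.T@t, d
def onz(p,uv,z):
    o,d=ray(p,uv); k=(z-o[2])/d[:,2]
    return o+d*k[:,None]
def proj(p,X):
    R,_=cv2.Rodrigues(np.asarray(p['rvec'])); c=np.atleast_2d(X)@R.T+np.asarray(p['tvec'])
    s=c[:,:2]/c[:,2:]; r2=(s**2).sum(1,keepdims=True); s=s*(1+p['k1']*r2)
    return s*[p['fx'],p['fy']]+[p['cx'],p['cy']]
def tri(obs):
    A=np.zeros((3,3));b=np.zeros(3)
    for p,uv in obs:
        o,d=ray(p,uv);d=d[0]/np.linalg.norm(d[0]);M=np.eye(3)-np.outer(d,d);A+=M;b+=M@o
    return np.linalg.solve(A,b)
E
python3 - <<'E'
from h import *
P={n:optics.get_image(n) for n in ["scene","side","wrist"]}
for n in Z:
    obs=[]
    for c,p in P.items():
        r=nets.tip_of(n,p)
        if r:
            uv=r[0]['uv']; obs.append((p,uv)); print(n,c,np.round(r[0]['conf'],2),np.round(uv,1),np.round(onz(p,uv,Z[n])[0],1), len(r))
    if len(obs)>1: print('   tri',tri(obs).round(1))
E
```

```text
box scene 0.73 [478.5 244.4] [475.8 373.4   0. ] 1
box side 0.92 [255.6 312.8] [476.2 371.1   0. ] 2
box wrist 0.84 [407.  387.1] [474.3 373.4   0. ] 1
   tri [475.2 372.4   0.6]
tray scene 0.56 [225.7 174.5] [ 473.4 -369.2    0. ] 1
tray side 0.86 [418.5 185.8] [ 466.6 -375.3   -0. ] 1
   tri [ 467.3 -375.4   -2.6]
lid_grip scene 0.71 [310.7 231.6] [655.9  14.1  30. ] 1
lid_grip side 0.57 [304.4 211.5] [641.5  19.2  30. ] 1
lid_grip wrist 0.59 [292.  184.3] [657.4   7.4  30. ] 1
   tri [652.8  10.4  23. ]
low_tin_center scene 0.56 [229.4 218.4] [ 681.4 -204.    15. ] 1
low_tin_center side 0.73 [417.7 182.3] [ 470.2 -372.4   15. ] 2
   tri [ 504.9 -383.5  -76.4]
tall_tin_center scene 0.54 [285.1 177.8] [ 457.7 -173.1   32. ] 1
tall_tin_center side 0.74 [382.1 210.3] [ 460.1 -147.2   32. ] 1
tall_tin_center wrist 0.62 [477.   11.9] [ 465.  -174.8   32. ] 1
   tri [ 464.8 -167.9   29. ]
ring_center scene 0.78 [405.5 209.8] [428.1 173.6  12. ] 1
ring_center side 0.74 [321.6 277.2] [425.1 175.3  12. ] 2
ring_center wrist 0.88 [453.8 291.8] [431.3 171.3  12. ] 1
   tri [427.8 173.4   9.7]
tamper_center scene 0.67 [334.7 189.5] [449.6 -21.9  31. ] 2
tamper_center side 0.68 [197.6 287. ] [633.1 433.1  31. ] 2
tamper_center wrist 0.69 [481.6 155.9] [436.5 -27.5  31. ] 1
   tri [567.5 145.9  86.2]
parsley scene 0.74 [169.8 201.6] [ 670.7 -408.7    0. ] 1
parsley side 0.56 [375.4 161.6] [ 673.6 -398.8    0. ] 1
   tri [ 674.8 -402.5    1. ]
vase scene 0.77 [480.5 296.5] [660.1 416.3   0. ] 1
vase side 0.6 [194.9 286.1] [668.  424.4   0. ] 2
   tri [665.7 420.9   3.1]
timer scene 0.8 [384.7 268.7] [668.1 207.9   0. ] 1
timer side 0.64 [251.8 244.7] [676.5 212.1   0. ] 1
timer wrist 0.86 [288.8 314.5] [671.2 219.2   0. ] 1
   tri [672.3 212.9   4.9]
```

```bash
python3 - <<'E'
from h import *
P={n:optics.get_image(n) for n in ["wrist"]}
p=P['wrist']
o,d=ray(p,[[320,200],[0,0],[640,0],[0,260],[640,260]]);print(o,d.round(2))
print(proj(p,[[624,0,231],[624,0,0]]))
for n in ['low_tin_center','tamper_center','lid_grip','box']:
    for c in ["scene","side"]:
        p=optics.get_image(c)
        for r in nets.silhouettes(n,p): 
            e=r['extent'];print(n,c,round(r['conf'],2),np.round(e))
E
```

```text
[625.51028816 -83.40801696 373.17979824] [[-0.    0.31 -0.95]
 [ 1.18 -0.39 -1.19]
 [-1.18 -0.39 -1.19]
 [ 1.14  0.51 -0.88]
 [-1.15  0.51 -0.88]]
[[322.0086792  266.11850301]
 [320.50061638 172.51389885]]
low_tin_center scene 0.64 [220. 206. 239. 226.]
low_tin_center side 0.75 [376. 196. 394. 220.]
low_tin_center side 0.43 [336. 172. 352. 187.]
tamper_center scene 0.77 [331. 177. 346. 202.]
tamper_center side 0.6 [356. 224. 371. 245.]
lid_grip scene 0.66 [267. 214. 352. 263.]
lid_grip side 0.77 [273. 192. 334. 239.]
box scene 0.96 [443. 210. 520. 268.]
box side 0.96 [212. 270. 292. 348.]
box side 0.57 [234. 229. 270. 257.]
```

Request:
{"method": "move_arm", "body": {"steps": [[1, -30, 40, 20, 0, 0, 0], [1, -65, 80, 40, 0, 0, 0], [1, -100, 120, 60, 0, 0, 0], [1, -130, 160, 80, 0, 0, 0], [1, -150, 200, 100, 0, 0, 0]]}}

```text
clock: 3.07
position: [504.0, 153.2, 308.4]
ee_rot: [-0.707, 0.707, 0.0, -0.0]
contact_force: [0.2, 0.7, 0.7]
gripper_width: 85.3
```

```bash
python3 - <<'E'
from h import *
p=optics.get_image("wrist");cv2.imwrite("pics/w1.png",p["frame"])
print(readout.read_state()['position'])
for n in ['ring_center','box']:
  for r in nets.tip_of(n,p): print(n,r['conf'],r['uv'],onz(p,r['uv'],Z[n]))
E
```

```text
[503.35198615 158.10894675 312.59626191]
ring_center 0.92 [366.0, 175.6] [[434.38064895 172.39117327  12.        ]]
box 0.73 [335.7, 285.6] [[475.56983428 373.10939599   0.        ]]
```

View pics/w1.png

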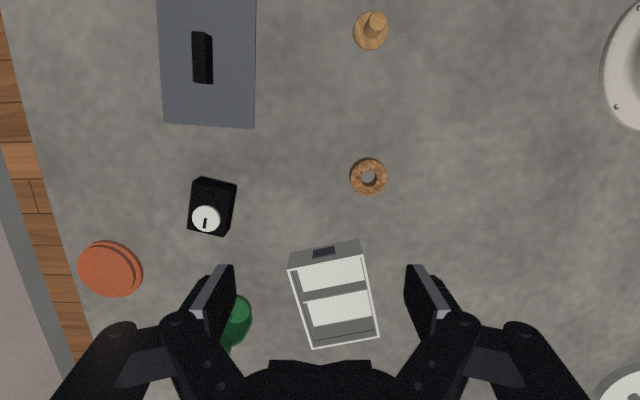

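```bash
cat >> h.py <<'E'
def big(p,x0,y0,x1,y1,k,name):
    cv2.imwrite(name,cv2.resize(p['frame'][y0:y1,x0:x1],None,fx=k,fy=k,interpolation=cv2.INTER_CUBIC))
E
python3 - <<'E'
from h import *
p=optics.get_image("wrist");
big(p,270,230,400,360,5,"pics/w1b.png")
for q in [((289,270),(363,256),(378,340),(312,349))]:
  X=onz(p,q,55);print(X.round(1),X.mean(0)); print([np.linalg.norm(X[i]-X[(i+1)%4]).round(1) for i in range(4)])
r=nets.silhouettes('ring_center',p)[0];print(r['extent'],r['conf'])
E
```

```text
[[551.9 312.1  55. ]
 [440.7 287.2  55. ]
 [406.2 446.9  55. ]
 [517.4 467.   55. ]] [479.04678582 378.30743241  55.        ]
[np.float64(114.0), np.float64(163.3), np.float64(113.0), np.float64(158.8)]Traceback (most recent call last):
  File "<stdin>", line 6, in <module>
IndexError: list index out of range
```

View pics/w1b.png

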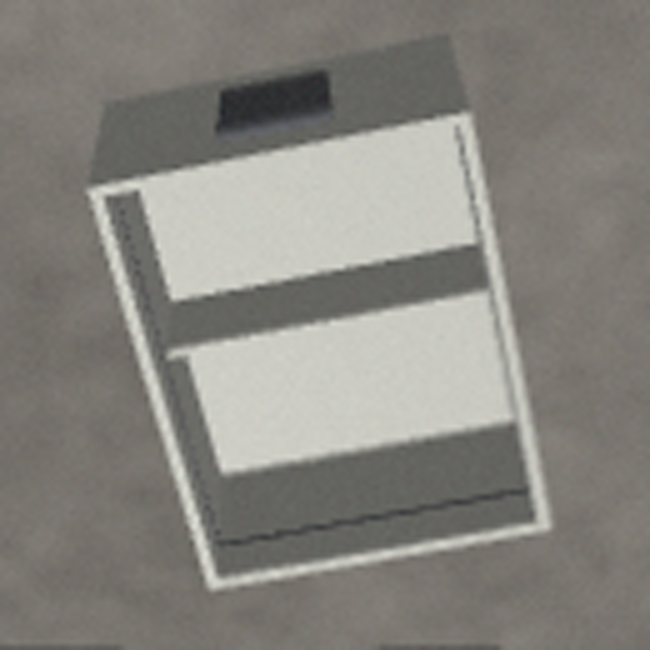

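```bash
cat >> h.py <<'E'
from scipy.optimize import least_squares
def fitpose(p,model,uv,x0,free=None):
    model=np.asarray(model,float);uv=np.asarray(uv,float)
    def X(v):
        c,s=np.cos(v[2]),np.sin(v[2]); 
        return np.c_[v[0]+c*model[:,0]-s*model[:,1],v[1]+s*model[:,0]+c*model[:,1],model[:,2]+(v[3] if len(v)>3 else 0)]
    r=least_squares(lambda v:(proj(p,X(v))-uv).ravel(),x0)
    return r.x, np.abs(r.fun).max(), np.sqrt((r.fun**2).mean())
E
python3 - <<'E'
from h import *
p=optics.get_image("wrist");print(readout.read_state()['position'])
uv=np.array([(88,190),(472,113),(551,527),(212,590),(107,103),(450,35)])/5+[270,230]-.4
m=[(59,-80.5,55),(-59,-80.5,55),(-59,80.5,55),(59,80.5,55),(59,-80.5,0),(-59,-80.5,0)]
print(fitpose(p,m,uv,[475,373,.2]));print(fitpose(p,m,uv,[475,373,.2,0]))
for i in range(2):
    p=optics.get_image("wrist")
    for r in nets.silhouettes('ring_center',p): print(r['extent'],r['conf'])
    for r in nets.tip_of('ring_center',p):print(onz(p,r['uv'],12))
E
```

```text
[505.73426086 152.06029157 306.92794426]
(array([4.78989093e+02, 3.68061114e+02, 2.23437227e-01]), np.float64(0.9377178540381692), np.float64(0.5233142293090567))
(array([ 4.78738131e+02,  3.71118395e+02,  2.23529347e-01, -4.89243729e+00]), np.float64(0.4154853168280397), np.float64(0.23890112408426517))
[351.5, 156.2, 386.8, 194.9] 0.82
[[429.91132952 167.82329437  12.        ]]
[[666.90853326   4.81482272  12.        ]]
[348.5, 157.1, 388.2, 197.3] 0.6
```

Request:
{"method": "move_arm", "body": {"steps": [[1, 0, 0, 0, 0, 0, 0]]}}

```text
clock: 3.75
position: [506.0, 152.1, 307.2]
ee_rot: [-0.707, 0.707, 0.0, -0.0]
contact_force: [0.0, 0.6, 0.0]
gripper_width: 85.2
```

Request:
{"method": "move_arm", "body": {"steps": [[1, 0, 0, 0, 0, 0, 0]]}}

```text
clock: 3.83
position: [506.0, 152.3, 307.4]
ee_rot: [-0.707, 0.707, 0.0, -0.0]
contact_force: [0.2, 0.3, -0.1]
gripper_width: 85.5
```

```bash
python3 - <<'E'
from h import *
for i in range(4):
    s=readout.read_state();p=optics.get_image("wrist");print(s['clock'],s['position'],p['tvec'],s['joints'])
E
```

```text
3.8333 [505.96340949 152.28601496 307.39184927] [ 506.21624553 -210.76316625  403.02739948] [ 5.99592780e-01  1.72727552e-01 -9.60253429e-02 -1.29625116e-05
 -1.30239766e+00 -6.00277558e-01]
3.8833 [505.90361353 152.35321838 307.47151829] [ 506.24171123 -210.78568627  403.01986248] [ 5.99793625e-01  1.72554431e-01 -9.60595812e-02  2.85809783e-05
 -1.30241729e+00 -6.00273434e-01]
3.9333 [505.86867157 152.45534064 307.52346312] [ 506.25809145 -210.80113266  403.01528086] [ 5.99982581e-01  1.72467617e-01 -9.60276568e-02 -2.28762593e-06
 -1.30241863e+00 -6.00266468e-01]
3.9833 [505.84500352 152.5294034  307.58915614] [ 506.26742243 -210.81126943  403.01282484] [ 6.00133515e-01  1.72373788e-01 -9.59843182e-02  3.00915687e-06
 -1.30243884e+00 -6.00283133e-01]
```

```bash
python3 - <<'E'
from h import *
p=optics.get_image("wrist");print(readout.read_state()['position'])
big(p,270,230,400,360,5,"pics/w1c.png")
E
```

```text
[505.7878274  152.61753003 307.64006288]
```

View pics/w1c.png

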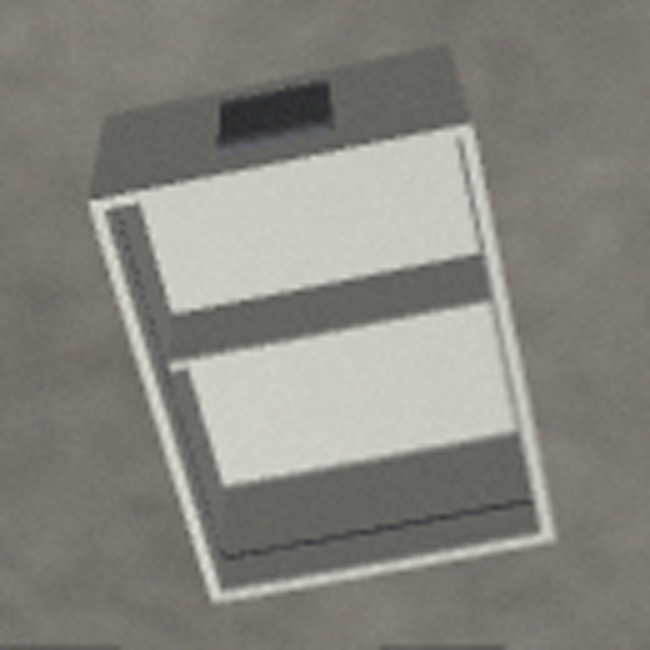

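Request:
{"method": "move_arm", "body": {"steps": [[1, -20, 5, -30, 0, 0, 0.1], [1, -45, 10, -60, 0, 0, 0.22], [1, -65, 15, -90, 0, 0, 0.22], [1, -76, 18, -120, 0, 0, 0.22], [1, -76, 18, -150, 0, 0, 0.22]]}}

```text
clock: 4.5
position: [427.8, 170.7, 157.1]
ee_rot: [0.781, -0.625, -0.0, -0.001]
contact_force: [-0.5, 0.7, 0.1]
gripper_width: 85.2
```

Request:
{"method": "move_arm", "body": {"steps": [[1, 0, 0, 0, 0, 0, 0], [1, 0, 0, 0, 0, 0, 0], [1, 0, 0, 0, 0, 0, 0]]}}

```text
clock: 4.75
position: [431.3, 171.4, 159.3]
ee_rot: [0.781, -0.625, 0.001, -0.001]
contact_force: [0.1, 0.4, 0.3]
gripper_width: 85.2
```

```bash
python3 - <<'E'
from h import *
p=optics.get_image("wrist");print(readout.read_state())
cv2.imwrite("pics/w2.png",p['frame'])
for r in nets.tip_of('ring_center',p):print(r,onz(p,r['uv'],12))
E
```

```text
{'clock': 4.8, 'joints': array([ 0.73028389,  0.18105392, -0.48027021,  0.00094285, -0.90536674,
       -0.51067108]), 'joint_vel': array([-0.00182393, -0.00794563, -0.00049548, -0.00620765,  0.00597571,
        0.00069942]), 'joint_efforts': array([ 6.26967195e-02, -2.52041459e+01,  1.55971760e+01,  3.49110961e+00,
       -1.55881414e-02,  3.26994059e-04]), 'position': array([431.49345201, 171.57447648, 159.63421337]), 'ee_rot': array([ 7.80516833e-01, -6.25131284e-01,  7.03407172e-04, -1.96389231e-03]), 'contact_force': array([ 0.75125356, -0.57034829,  1.29097924]), 'wrist_torque': array([-0.02363068, -0.02410557,  0.01896292]), 'gripper_width': 85.58451951458723}
{'uv': [320.0, 192.7], 'conf': 0.94} [[431.17753649 173.3758714   12.        ]]
```

View pics/w2.png

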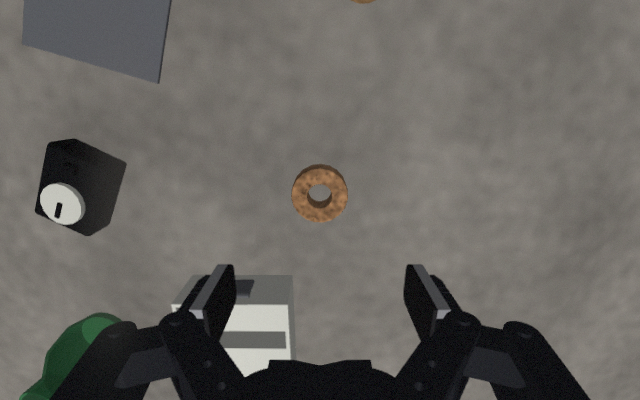

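```bash
python3 - <<'E'
from h import *
# earlier static view extrinsics: p at target
p=optics.get_image("wrist")
big(p,150,255,310,375,4,"pics/w2b.png")
q=dict(p); 
import json
s=readout.read_state();print(s['position'])
# pose of earlier image: same rot offset unknown; recompute using tvec printed
E
```

```text
[431.14835051 171.32302858 159.41533459]
```

Request:
{"method": "move_arm", "body": {"steps": [[1, 0, 1, -35, 0, 0, 0], [1, 0, 1, -70, 0, 0, 0], [1, 0, 1, -105, 0, 0, 0], [1, 0, 1, -135, 0, 0, 0], [1, 0, 1, -154, 0, 0, 0]]}}

```text
clock: 5.32
position: [429.7, 171.3, 2.0]
ee_rot: [0.78, -0.626, -0.0, 0.001]
contact_force: [-0.1, -0.1, 0.7]
gripper_width: 85.5
```

Request:
{"method": "move_arm", "body": {"steps": [[1, 0, 0, 0, 0, 0, 0], [0.2, 0, 0, 0, 0, 0, 0], [-0.2, 0, 0, 0, 0, 0, 0], [-0.6, 0, 0, 0, 0, 0, 0], [-0.6, 0, 0, 0, 0, 0, 0]]}}

```text
clock: 5.73
position: [431.3, 172.8, 6.0]
ee_rot: [0.781, -0.625, 0.001, -0.002]
contact_force: [-0.7, -1.0, 5.1]
gripper_width: 53.2
```

Request:
{"method": "move_arm", "body": {"steps": [[-0.6, 0, 0, 0, 0, 0, 0], [-0.6, 0, 0, 0, 0, 0, 0], [-0.6, 0, 0, 0, 0, 0, 0]]}}

```text
clock: 5.98
position: [431.3, 172.8, 6.0]
ee_rot: [0.781, -0.625, 0.001, -0.003]
contact_force: [-0.4, -0.7, 6.1]
gripper_width: 53.3
```

View pics/w2b.png

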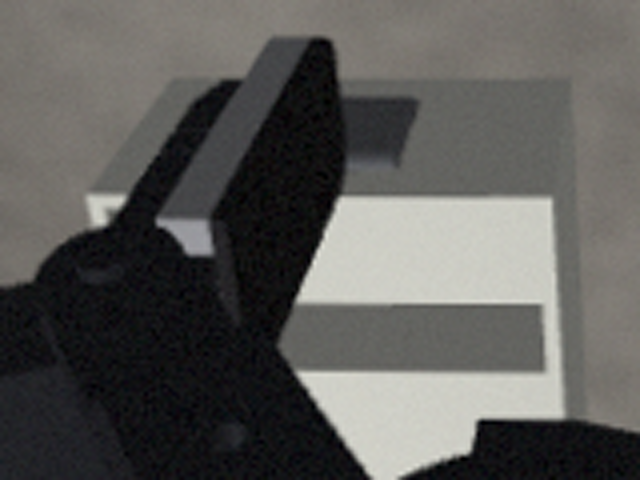

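Request:
{"method": "move_arm", "body": {"steps": [[-0.6, 0, 0, 30, 0, 0, 0], [-0.6, 0, 0, 60, 0, 0, 0], [-0.6, 0, 10, 90, 0, 0, 0], [-0.6, 0, 20, 120, 0, 0, 0], [-0.6, 0, 30, 140, 0, 0, 0]]}}

```text
clock: 6.4
position: [430.9, 202.7, 148.3]
ee_rot: [0.78, -0.625, 0.001, -0.004]
contact_force: [0.2, -0.2, -0.3]
gripper_width: 53.3
```

```bash
python3 - <<'E'
from h import *
p=optics.get_image("wrist");cv2.imwrite("pics/w3.png",p['frame'])
s=readout.read_state();print(s['position'],s['gripper_width'],s['contact_force'])
q=dict(p);q['rvec']=np.array([-9.64355778e-04,3.09641136,.516390778]);q['tvec']=np.array([506.265,-210.81,403.013])
uv=np.array([(90,202),(474,124),(553,541),(215,602),(103,115),(448,45)])/5+[270,230]-.4
m=[(59,-80.5,55),(-59,-80.5,55),(-59,80.5,55),(59,80.5,55),(59,-80.5,0),(-59,-80.5,0)]
print(fitpose(q,m,uv,[475,373,.2]));print(fitpose(q,m,uv,[475,373,.2,0]));
E
```

```text
[433.34135113 205.59925732 151.65857696] 53.09604770847336 [1.5647631  1.30417859 2.55283643]
(array([4.79263807e+02, 3.71665237e+02, 2.25999402e-01]), np.float64(0.6730052069276553), np.float64(0.37017789587881195))
(array([ 4.79127499e+02,  3.73300491e+02,  2.26048804e-01, -2.57463352e+00]), np.float64(0.5506736230415186), np.float64(0.27626411678536883))
```

View pics/w3.png

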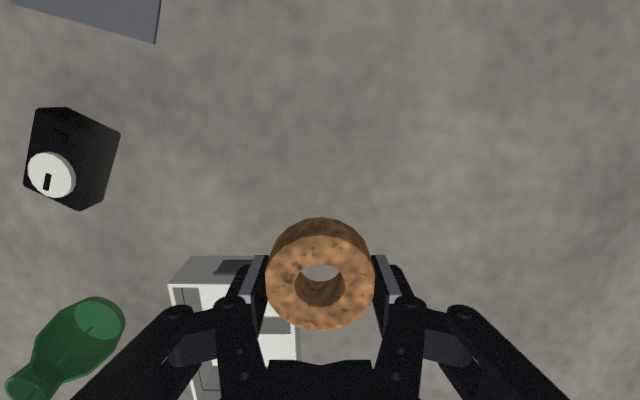

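Request:
{"method": "move_arm", "body": {"steps": [[-0.6, 12, 30, 0, 0, 0, 0], [-0.6, 25, 60, 0, 0, 0, 0], [-0.6, 38, 92, 0, 0, 0, 0], [-0.6, 48, 115, 0, 0, 0, 0.005], [-0.6, 55, 131, 0, 0, 0, 0.005]]}}

```text
clock: 6.87
position: [485.8, 335.1, 144.9]
ee_rot: [0.782, -0.623, 0.0, -0.002]
contact_force: [0.9, -0.5, -0.5]
gripper_width: 53.2
```

Request:
{"method": "move_arm", "body": {"steps": [[-0.6, 0, 0, 0, 0, 0, 0], [-0.6, 0, 0, 0, 0, 0, 0], [-0.6, 0, 0, 0, 0, 0, 0]]}}

```text
clock: 7.12
position: [484.3, 331.9, 144.0]
ee_rot: [0.782, -0.623, -0.0, 0.0]
contact_force: [0.0, 0.4, -0.3]
gripper_width: 53.0
```

```bash
python3 - <<'E'
from h import *
p=optics.get_image("wrist");cv2.imwrite("pics/w4.png",p['frame'])
s=readout.read_state();print(s['position'],s['gripper_width'],s['contact_force'])
E
```

```text
[484.29757425 331.64228475 144.06696467] 53.160250973817256 [0.95655242 0.21559462 0.25558814]
```

View pics/w4.png

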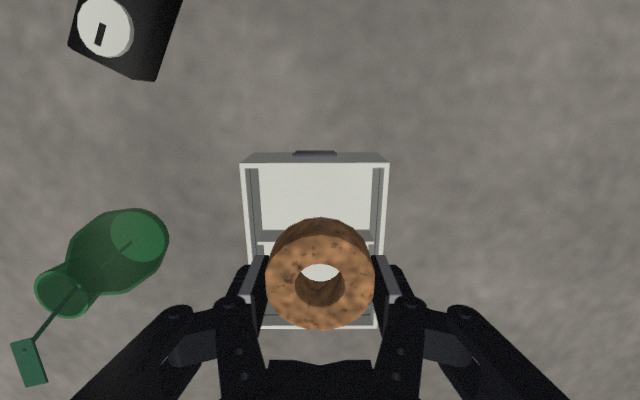

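```bash
python3 - <<'E'
from h import *
p=optics.get_image("wrist");big(p,230,140,400,340,3,"pics/w4b.png")
np.save('w4.npy',np.r_[p['rvec'],p['tvec']])
E
```

```text
(no output)
```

View pics/w4b.png

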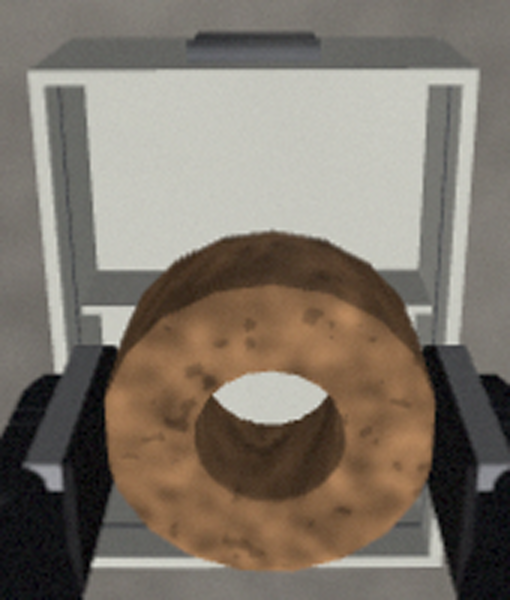

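```bash
python3 - <<'E'
from h import *
p=optics.get_image("wrist");
uv=np.array([(28,70),(479,70),(441,568),(70,39),(437,39)])/3+[230,140]-.33
m=[(59,-80.5,55),(-59,-80.5,55),(-59,80.5,55),(59,-80.5,0),(-59,-80.5,0)]
print(fitpose(p,m,uv,[475,373,.2]));print(fitpose(p,m,uv,[475,373,.2,0]))
E
```

```text
(array([4.79776625e+02, 3.72782211e+02, 2.27854030e-01]), np.float64(1.1075127399491862), np.float64(0.47437785968426277))
(array([ 4.79733428e+02,  3.72917447e+02,  2.27894889e-01, -5.89467792e-01]), np.float64(0.9965348922739281), np.float64(0.4495995541636909))
```

Request:
{"method": "move_arm", "body": {"steps": [[-0.6, 4, 3, -30, 0, 0, 0], [-0.6, 4, 3, -60, 0, 0, 0], [-0.6, 4, 3, -95, 0, 0, 0], [-0.6, 4, 3, -120, 0, 0, 0], [-0.6, 4, 3, -133, 0, 0, 0]]}}

```text
clock: 7.68
position: [487.0, 333.1, 8.3]
ee_rot: [0.782, -0.624, -0.0, 0.003]
contact_force: [-13.9, -8.3, 38.7]
gripper_width: 53.0
```

Request:
{"method": "move_arm", "body": {"steps": [[-0.6, 0, 0, -1, 0, 0, 0], [-0.6, 0, 0, -2, 0, 0, 0], [-0.6, 0, 0, -2, 0, 0, 0]]}}

```text
clock: 7.93
position: [488.8, 335.2, 8.8]
ee_rot: [0.782, -0.623, -0.0, -0.0]
contact_force: [0.6, -0.2, -0.3]
gripper_width: 53.3
```

Request:
{"method": "move_arm", "body": {"steps": [[0.3, 0, 0, 0, 0, 0, 0], [0.55, 0, 0, 0, 0, 0, 0], [0.55, 0, 0, 0, 0, 0, 0], [0.55, 0, 0, 4, 0, 0, 0], [0.55, 0, 0, 15, 0, 0, 0]]}}

```text
clock: 8.35
position: [488.0, 334.8, 22.9]
ee_rot: [0.782, -0.623, -0.0, 0.002]
contact_force: [0.2, -1.0, -0.1]
gripper_width: 66.3
```

Request:
{"method": "move_arm", "body": {"steps": [[0.55, 0, 0, 30, 0, 0, 0], [0.55, 0, 0, 65, 0, 0, 0], [0.55, 0, 0, 105, 0, 0, 0], [0.55, 0, 0, 140, 0, 0, 0], [1, 0, -30, 175, 0, 0, 0]]}}

```text
clock: 8.77
position: [489.8, 311.5, 199.2]
ee_rot: [0.783, -0.622, 0.001, -0.003]
contact_force: [2.0, -0.2, 0.5]
gripper_width: 76.8
```

```bash
python3 - <<'E'
from h import *
p=optics.get_image("wrist");cv2.imwrite("pics/w5.png",p['frame'])
s=readout.read_state();print(s['position'],s['gripper_width'],s['contact_force'])
for r in nets.tip_of('ring_center',p):print(r,onz(p,r['uv'],16))
E
```

```text
[491.37502958 307.52767771 206.17752594] 83.10805521982837 [-0.90959585 -3.01229499  3.89268502]
{'uv': [312.3, 200.3], 'conf': 0.75} [[494.13830263 335.16822545  16.        ]]
```

View pics/w5.png

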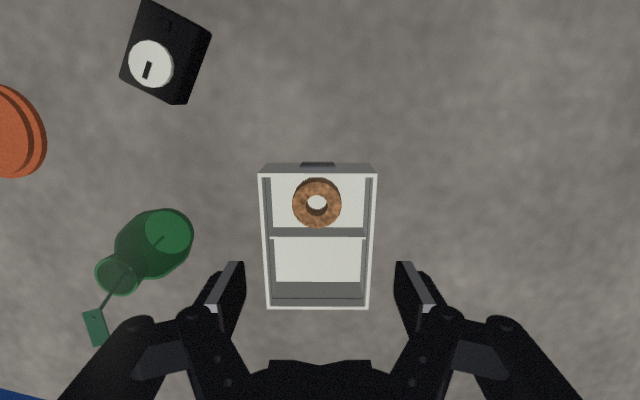

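Request:
{"method": "move_arm", "body": {"steps": [[1, 15, -40, 0, 0, 0, 0], [1, 30, -80, 0, 0, 0, 0], [1, 45, -120, 0, 0, 0, 0], [1, 60, -160, 0, 0, 0, 0], [1, 75, -200, 0, 0, 0, 0]]}}

```text
clock: 9.28
position: [561.9, 111.7, 195.8]
ee_rot: [0.782, -0.623, 0.0, -0.0]
contact_force: [0.9, 0.3, 0.0]
gripper_width: 85.1
```

Request:
{"method": "move_arm", "body": {"steps": [[1, 15, -40, 0, 0, 0, 0], [1, 30, -80, 0, 0, 0, 0], [1, 45, -120, 0, 0, 0, 0], [1, 60, -160, 0, 0, 0, 0], [1, 75, -200, 0, 0, 0, 0]]}}

```text
clock: 9.7
position: [635.2, -83.7, 195.7]
ee_rot: [0.782, -0.623, 0.0, -0.0]
contact_force: [1.3, 0.9, -1.0]
gripper_width: 85.7
```

Request:
{"method": "move_arm", "body": {"steps": [[1, 15, -30, 0, 0, 0, 0], [1, 25, -60, 0, 0, 0, 0], [1, 36, -100, -10, 0, 0, 0], [1, 36, -106, -20, 0, 0, 0], [1, 36, -106, -30, 0, 0, 0]]}}

```text
clock: 10.12
position: [670.7, -190.4, 164.1]
ee_rot: [0.781, -0.625, -0.0, 0.0]
contact_force: [-1.1, 1.6, -0.6]
gripper_width: 85.2
```

Request:
{"method": "move_arm", "body": {"steps": [[1, 0, 0, 0, 0, 0, 0], [1, 0, 0, 0, 0, 0, 0], [1, 0, 0, 0, 0, 0, 0]]}}

```text
clock: 10.37
position: [671.3, -186.2, 166.1]
ee_rot: [0.783, -0.622, 0.0, -0.0]
contact_force: [0.9, -0.2, 0.4]
gripper_width: 85.4
```

```bash
python3 - <<'E'
from h import *
p=optics.get_image("wrist");cv2.imwrite("pics/w6.png",p['frame'])
s=readout.read_state();print(s['position'],s['gripper_width'],s['contact_force'])
for r in nets.tip_of('low_tin_center',p):print(r,onz(p,r['uv'],15))
E
```

```text
[ 671.50738604 -186.16036333  166.46849919] 85.59286235851604 [ 0.15508341 -0.01142424  0.45852794]
{'uv': [324.2, 168.3], 'conf': 0.68} [[ 672.25254601 -208.94823654   15.        ]]
```

View pics/w6.png

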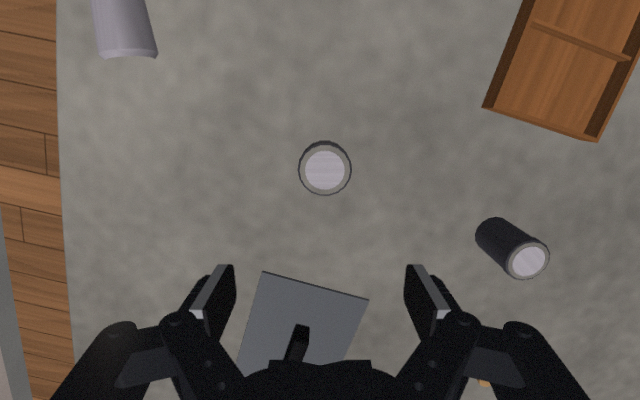

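Request:
{"method": "move_arm", "body": {"steps": [[1, 1, -10, -30, 0, 0, 0], [1, 1, -22, -60, 0, 0, 0], [1, 1, -22, -95, 0, 0, 0], [1, 1, -22, -125, 0, 0, 0], [1, 1, -22, -145, 0, 0, 0]]}}

```text
clock: 10.88
position: [670.8, -208.6, 17.7]
ee_rot: [0.782, -0.623, -0.001, 0.001]
contact_force: [-0.6, 0.3, -0.1]
gripper_width: 85.5
```

Request:
{"method": "move_arm", "body": {"steps": [[1, 0, 0, -10, 0, 0, 0], [1, 0, 0, -15, 0, 0, 0], [1, 0, 0, -17, 0, 0, 0], [1, 0, 0, -17, 0, 0, 0], [1, 0, 0, -17, 0, 0, 0]]}}

```text
clock: 11.3
position: [673.4, -209.6, 5.2]
ee_rot: [0.782, -0.623, 0.001, -0.001]
contact_force: [-0.4, -0.8, 0.0]
gripper_width: 85.4
```

```bash
python3 - <<'E'
from h import *
p=optics.get_image("wrist");cv2.imwrite("pics/w7.png",p['frame'])
s=readout.read_state();print(s['position'],s['gripper_width'],s['contact_force'])
E
```

```text
[ 673.32989497 -209.68473226    5.26040107] 85.28870841571387 [ 0.13808842 -0.35240746 -0.21251067]
```

View pics/w7.png

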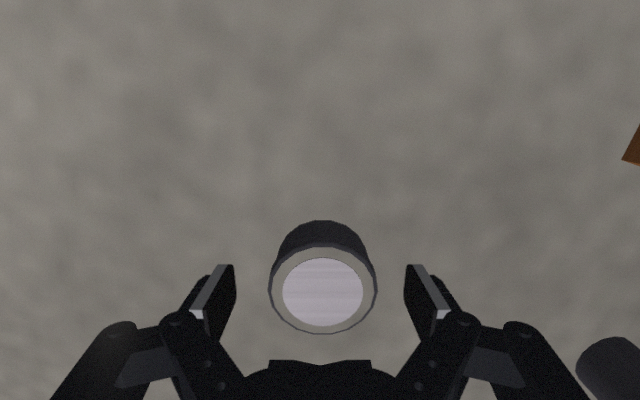

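Request:
{"method": "move_arm", "body": {"steps": [[0.4, 0, 0, -2, 0, 0, 0], [0, 0, 0, -2, 0, 0, 0], [-0.6, 0, 0, -2, 0, 0, 0], [-0.6, 0, 0, -2, 0, 0, 0], [-0.6, 0, 0, -2, 0, 0, 0]]}}

```text
clock: 11.77
position: [672.7, -209.8, 2.1]
ee_rot: [0.782, -0.623, 0.001, -0.0]
contact_force: [-0.2, 0.1, 3.9]
gripper_width: 50.1
```

Request:
{"method": "move_arm", "body": {"steps": [[-0.6, 0, 0, 0, 0, 0, 0], [-0.6, 0, 0, 0, 0, 0, 0], [-0.6, 0, 0, 5, 0, 0, 0], [-0.6, 0, 0, 30, 0, 0, 0], [-0.6, 0, 0, 60, 0, 0, 0]]}}

```text
clock: 12.18
position: [669.2, -209.2, 57.9]
ee_rot: [0.782, -0.624, -0.004, 0.002]
contact_force: [0.3, -0.0, -0.9]
gripper_width: 50.3
```

Request:
{"method": "move_arm", "body": {"steps": [[-0.6, -10, 30, 35, 0, 0, 0], [-0.6, -20, 60, 70, 0, 0, 0], [-0.6, -30, 95, 90, 0, 0, 0], [-0.6, -45, 135, 90, 0, 0, 0], [-0.6, -60, 175, 90, 0, 0, 0]]}}

```text
clock: 12.6
position: [616.1, -43.9, 153.0]
ee_rot: [0.782, -0.624, 0.001, -0.001]
contact_force: [-0.1, 1.4, -1.2]
gripper_width: 50.2
```

```bash
python3 - <<'E'
from h import *
p=optics.get_image("wrist");cv2.imwrite("pics/w8.png",p['frame'])
s=readout.read_state();print(s['position'],s['gripper_width'],s['contact_force'])
E
```

```text
[612.7116775  -37.68714877 151.95542676] 50.2748177388431 [-4.72078437  1.19584112 -2.11647056]
```

View pics/w8.png

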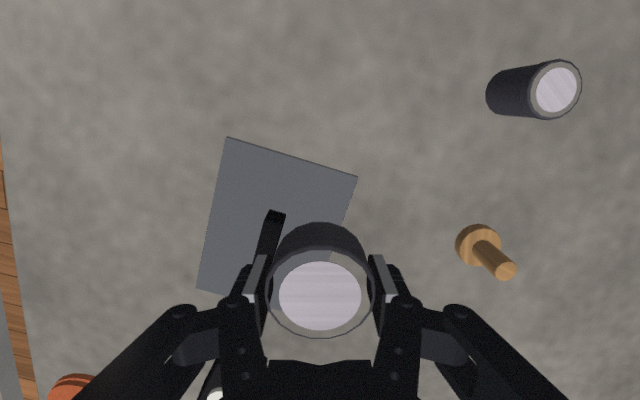

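Request:
{"method": "move_arm", "body": {"steps": [[-0.6, -13, 40, 0, 0, 0, 0], [-0.6, -26, 79, 0, 0, 0, 0], [-0.6, -39, 118, 0, 0, 0, 0], [-0.6, -52, 157, 0, 0, 0, 0], [-0.6, -65, 196, 0, 0, 0, 0]]}}

```text
clock: 13.07
position: [549.4, 152.2, 150.4]
ee_rot: [0.782, -0.623, -0.0, 0.001]
contact_force: [0.8, 0.1, -1.1]
gripper_width: 50.5
```

Request:
{"method": "move_arm", "body": {"steps": [[-0.6, -13, 40, 0, 0, 0, 0], [-0.6, -26, 79, 0, 0, 0, 0], [-0.6, -39, 118, 0, 0, 0, 0], [-0.6, -52, 157, 0, 0, 0, 0], [-0.6, -65, 196, 0, 0, 0, 0]]}}

```text
clock: 13.48
position: [484.4, 348.2, 150.4]
ee_rot: [0.782, -0.623, -0.0, 0.001]
contact_force: [0.8, 0.1, -1.3]
gripper_width: 50.4
```

Request:
{"method": "move_arm", "body": {"steps": [[-0.6, -6, 30, 0, 0, 0, 0], [-0.6, -12, 54, 0, 0, 0, 0], [-0.6, -12, 54, 0, 0, 0, 0], [-0.6, -12, 54, 0, 0, 0, 0], [-0.6, -12, 54, 0, 0, 0, 0]]}}

```text
clock: 13.9
position: [473.5, 400.1, 150.2]
ee_rot: [0.782, -0.623, -0.0, 0.001]
contact_force: [0.4, -0.6, -0.6]
gripper_width: 50.2
```

```bash
python3 - <<'E'
from h import *
p=optics.get_image("wrist");cv2.imwrite("pics/w9.png",p['frame'])
s=readout.read_state();print(s['position'],s['gripper_width'],s['contact_force'])
E
```

```text
[473.83756512 399.73030119 150.46008243] 50.22187639381898 [-0.38245104 -0.37808832 -1.23747005]
```

View pics/w9.png

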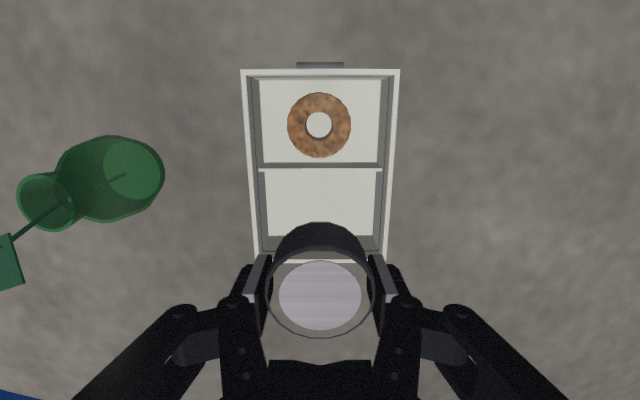

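Request:
{"method": "move_arm", "body": {"steps": [[-0.6, -1, 6, -25, 0, 0, 0], [-0.6, -3, 11, -55, 0, 0, 0], [-0.6, -3, 11, -85, 0, 0, 0], [-0.6, -3, 11, -110, 0, 0, 0], [-0.6, -3, 11, -125, 0, 0, 0]]}}

```text
clock: 14.37
position: [470.2, 408.9, 22.9]
ee_rot: [0.781, -0.624, -0.0, 0.003]
contact_force: [0.1, 0.0, -1.3]
gripper_width: 50.9
```

Request:
{"method": "move_arm", "body": {"steps": [[-0.6, 0, 0, -7, 0, 0, 0], [-0.6, 0, 0, -13, 0, 0, 0], [-0.6, 0, 0, -16, 0, 0, 0], [-0.6, 0, 0, -18, 0, 0, 0], [-0.6, 0, 0, -18, 0, 0, 0]]}}

```text
clock: 14.78
position: [471.4, 412.1, 8.7]
ee_rot: [0.782, -0.623, -0.0, -0.001]
contact_force: [-0.7, 0.3, -1.0]
gripper_width: 50.5
```

Request:
{"method": "move_arm", "body": {"steps": [[-0.6, 0, 0, -1, 0, 0, 0], [-0.6, 0, 0, -2, 0, 0, 0], [-0.6, 0, 0, -2, 0, 0, 0]]}}

```text
clock: 15.03
position: [471.0, 412.2, 6.5]
ee_rot: [0.782, -0.623, -0.0, -0.0]
contact_force: [-1.1, -0.0, -0.7]
gripper_width: 50.5
```

Request:
{"method": "move_arm", "body": {"steps": [[0.3, 0, 0, 0, 0, 0, 0], [0.55, 0, 0, 0, 0, 0, 0], [0.55, 0, 0, 0, 0, 0, 0], [0.55, 0, 0, 4, 0, 0, 0], [0.55, 0, 0, 15, 0, 0, 0]]}}

```text
clock: 15.45
position: [470.6, 411.4, 20.2]
ee_rot: [0.782, -0.623, 0.0, 0.001]
contact_force: [0.9, 0.2, 0.7]
gripper_width: 66.3
```

Request:
{"method": "move_arm", "body": {"steps": [[0.55, 0, 0, 30, 0, 0, 0], [0.55, 0, 0, 65, 0, 0, 0], [0.55, 0, -20, 105, 0, 0, 0], [0.55, 10, -60, 130, 0, 0, 0], [1, 15, -90, 150, 0, 0, 0]]}}

```text
clock: 15.87
position: [486.3, 325.6, 172.3]
ee_rot: [0.783, -0.622, 0.0, -0.002]
contact_force: [-0.2, -0.9, -0.6]
gripper_width: 76.1
```

Request:
{"method": "move_arm", "body": {"steps": [[1, 0, 0, 0, 0, 0, 0], [1, 0, 0, 0, 0, 0, 0], [1, 0, 0, 0, 0, 0, 0]]}}

```text
clock: 16.12
position: [485.7, 325.2, 169.7]
ee_rot: [0.782, -0.624, -0.0, -0.001]
contact_force: [0.1, -0.4, -0.1]
gripper_width: 85.5
```

```bash
python3 - <<'E'
from h import *
p=optics.get_image("wrist");cv2.imwrite("pics/w10.png",p['frame']); big(p,230,130,410,320,3,"pics/w10b.png")
np.save('w10.npy',np.r_[p['rvec'],p['tvec']])
s=readout.read_state();print(s['position'],s['gripper_width'],s['contact_force'])
E
```

```text
[485.26741753 325.41251347 168.69629305] 85.32598831635725 [ 0.53030025 -0.9669599  -0.2894978 ]
```

View pics/w10b.png

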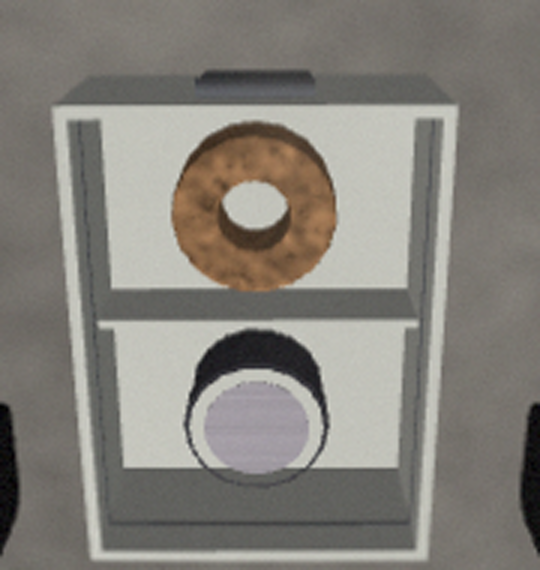

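```bash
python3 - <<'E'
from h import *
p=optics.get_image("wrist");print(readout.read_state()['position'])
uv=np.array([(52,105),(459,105),(428,561),(90,561),(92,75),(428,75)])/3+[230,130]-.33
m=[(59,-80.5,55),(-59,-80.5,55),(-59,80.5,55),(59,80.5,55),(59,-80.5,0),(-59,-80.5,0)]
print(fitpose(p,m,uv,[475,373,.2]));print(fitpose(p,m,uv,[475,373,.2,0]))
E
```

```text
[485.06555043 325.56792177 168.16291212]
(array([4.78689153e+02, 3.72177386e+02, 2.26416639e-01]), np.float64(1.1074953394036129), np.float64(0.43589010559452324))
(array([ 4.78620897e+02,  3.72542679e+02,  2.26416621e-01, -1.22320155e+00]), np.float64(0.8769510370941589), np.float64(0.3246173360272988))
```

Request:
{"method": "move_arm", "body": {"steps": [[1, -4, -40, 0, 0, 0, -0.1], [1, -8, -80, 0, 0, 0, -0.22], [1, -12, -120, 0, 0, 0, -0.22], [1, -16, -160, 0, 0, 0, -0.22], [1, -20, -200, 0, 0, 0, -0.22]]}}

```text
clock: 16.63
position: [464.6, 124.2, 167.8]
ee_rot: [0.71, -0.704, -0.0, 0.001]
contact_force: [0.2, -0.4, -0.3]
gripper_width: 85.5
```

Request:
{"method": "move_arm", "body": {"steps": [[1, -4, -40, 0, 0, 0, 0], [1, -8, -80, 0, 0, 0, 0], [1, -15, -120, 0, 0, 0, 0], [1, -20, -140, 0, 0, 0, 0], [1, -20, -140, 0, 0, 0, 0]]}}

```text
clock: 17.05
position: [443.7, -17.3, 167.8]
ee_rot: [0.708, -0.707, -0.001, 0.002]
contact_force: [-0.3, 0.4, -0.1]
gripper_width: 85.7
```

Request:
{"method": "move_arm", "body": {"steps": [[1, 0, 0, 0, 0, 0, 0], [1, 0, 0, 0, 0, 0, 0], [1, 0, 0, 0, 0, 0, 0]]}}

```text
clock: 17.3
position: [445.9, -13.7, 168.6]
ee_rot: [0.71, -0.705, -0.0, 0.0]
contact_force: [0.1, -0.7, -0.0]
gripper_width: 85.3
```

```bash
python3 - <<'E'
from h import *
p=optics.get_image("wrist");cv2.imwrite("pics/w11.png",p['frame'])
s=readout.read_state();print(s['position'],s['gripper_width'],s['contact_force'])
for n in ['tamper_center','tall_tin_center']:
  for r in nets.tip_of(n,p):print(n,r,onz(p,r['uv'],Z[n]))
E
```

```text
[445.84170796 -13.72009905 168.60916772] 85.32253378134449 [-0.30918677 -0.0390688  -0.39218182]
tamper_center {'uv': [327.7, 183.7], 'conf': 0.86} [[438.33887707 -23.81372872  31.        ]]
tall_tin_center {'uv': [294.8, 4.2], 'conf': 0.78} [[ 467.60848903 -175.17230394   32.        ]]
```

View pics/w11.png

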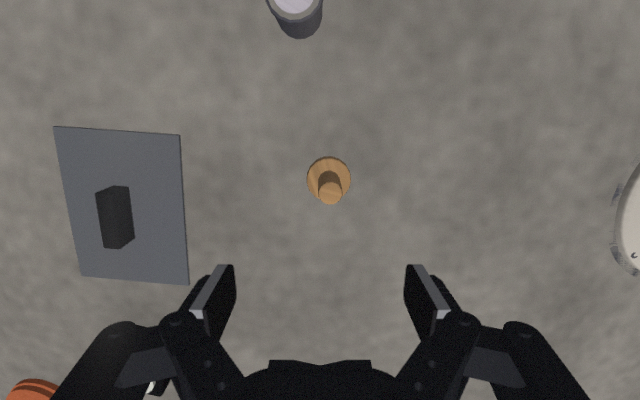

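Request:
{"method": "move_arm", "body": {"steps": [[1, -4, -5, -30, 0, 0, 0], [1, -7, -10, -60, 0, 0, 0], [1, -7, -10, -90, 0, 0, 0], [1, -7, -10, -115, 0, 0, 0], [1, -7, -10, -125, 0, 0, 0]]}}

```text
clock: 17.87
position: [436.4, -24.9, 40.9]
ee_rot: [0.709, -0.705, -0.001, 0.002]
contact_force: [-0.7, 0.6, 0.1]
gripper_width: 85.8
```

Request:
{"method": "move_arm", "body": {"steps": [[1, 0, 0, -10, 0, 0, 0], [1, 0, 0, -16, 0, 0, 0], [1, 0, 0, -20, 0, 0, 0], [1, 0, 0, -20, 0, 0, 0], [1, 0, 0, -20, 0, 0, 0]]}}

```text
clock: 18.28
position: [438.8, -24.6, 24.2]
ee_rot: [0.709, -0.705, 0.0, -0.0]
contact_force: [-0.2, 0.5, -0.3]
gripper_width: 85.5
```

```bash
python3 - <<'E'
from h import *
p=optics.get_image("wrist");cv2.imwrite("pics/w12.png",p['frame'])
s=readout.read_state();print(s['position'],s['gripper_width'],s['contact_force'])
E
```

```text
[438.89970463 -24.59672452  24.39833188] 85.26257705277845 [-0.34221739 -0.4418878   0.24235564]
```

View pics/w12.png

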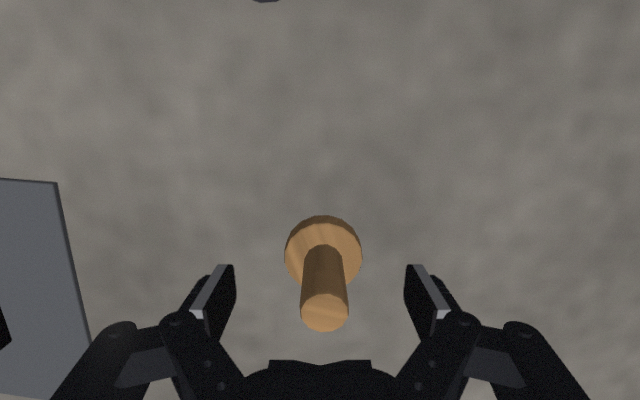

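Request:
{"method": "move_arm", "body": {"steps": [[0.4, -2, 0, -1, 0, 0, 0], [0, -2, 0, -1, 0, 0, 0], [-0.4, -2, 0, -1, 0, 0, 0], [-0.9, -2, 0, -1, 0, 0, 0], [-0.9, -2, 0, -1, 0, 0, 0]]}}

```text
clock: 18.75
position: [436.5, -24.9, 23.1]
ee_rot: [0.709, -0.705, 0.0, -0.0]
contact_force: [0.6, -1.1, 0.0]
gripper_width: 26.0
```

Request:
{"method": "move_arm", "body": {"steps": [[-0.9, 0, 0, 0, 0, 0, 0], [-0.9, 0, 0, 0, 0, 0, 0], [-0.9, 0, 0, 5, 0, 0, 0], [-0.9, 0, 0, 30, 0, 0, 0], [-0.9, 0, 0, 60, 0, 0, 0]]}}

```text
clock: 19.17
position: [434.5, -25.4, 82.0]
ee_rot: [0.709, -0.706, -0.002, 0.003]
contact_force: [0.9, 0.8, -1.1]
gripper_width: 20.4
```

Request:
{"method": "move_arm", "body": {"steps": [[-0.9, 0, -30, 40, 0, 0, 0], [-0.9, 0, -60, 80, 0, 0, 0], [-0.9, 0, -95, 100, 0, 0, 0], [-0.9, 0, -130, 110, 0, 0, 0], [-0.9, 0, -170, 120, 0, 0, 0]]}}

```text
clock: 19.58
position: [436.7, -188.5, 203.6]
ee_rot: [0.709, -0.705, 0.002, -0.001]
contact_force: [0.5, -0.6, -1.2]
gripper_width: 20.8
```

Request:
{"method": "move_arm", "body": {"steps": [[-0.9, 10, -20, 0, 0, 0, 0], [-0.9, 20, -40, 0, 0, 0, 0], [-0.9, 20, -40, 0, 0, 0, 0], [-0.9, 20, -40, 0, 0, 0, 0], [-0.9, 20, -40, 0, 0, 0, 0]]}}

```text
clock: 20.0
position: [455.6, -226.8, 200.3]
ee_rot: [0.709, -0.705, -0.001, 0.0]
contact_force: [0.2, 1.0, -0.8]
gripper_width: 21.0
```

```bash
python3 - <<'E'
from h import *
p=optics.get_image("wrist");cv2.imwrite("pics/w13.png",p['frame'])
np.save('w13.npy',np.r_[p['rvec'],p['tvec']])
s=readout.read_state();print(s['position'],s['gripper_width'],s['contact_force'])
E
```

```text
[ 455.70335589 -226.57056655  200.48860037] 20.220496005499562 [ 0.34331687  1.19584289 -0.46362714]
```

View pics/w13.png

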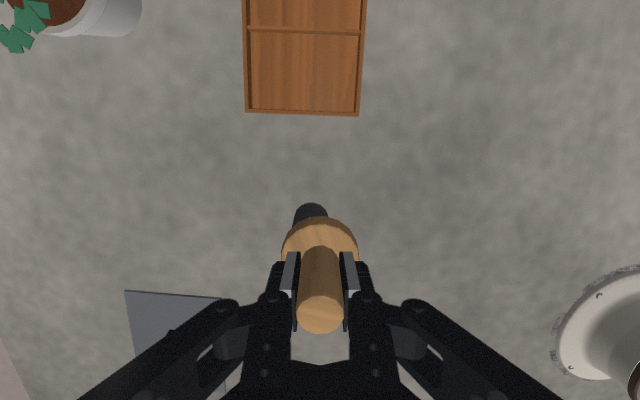

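```bash
python3 - <<'E'
from h import *
p=optics.get_image("wrist")
uv=[(244.5,112),(361.5,116.5),(248,27),(363.5,31.5)]
m=[(59,80.5,22),(-59,80.5,22),(57,1.5,18),(-57,1.5,18)]
v,a,b=fitpose(p,m,uv,[470,-375,0]);print(v,a,b)
print(proj(p,[[v[0],v[1],0],[673,-403,0]]))
c,s=np.cos(v[2]),np.sin(v[2])
for y in (39,-39): print(v[0]-s*y,v[1]+c*y)
E
```

```text
[ 4.70234198e+02 -3.80539414e+02 -3.38321848e-02] 1.5588868513453917 0.9022939075328661
[[306.36473534  31.82259796]
 [109.53913128  10.93883945]]
471.55340187288556 -341.56173227389564
468.9149948497522 -419.51709647919125
```

Request:
{"method": "move_arm", "body": {"steps": [[-0.9, 3, -40, 0, 0, 0, -0.03], [-0.9, 6, -80, 0, 0, 0, -0.03], [-0.9, 9, -115, 0, 0, 0, -0.03], [-0.9, 12, -140, -20, 0, 0, -0.03], [-0.9, 13, -160, -40, 0, 0, -0.03]]}}

```text
clock: 20.52
position: [470.6, -388.8, 161.6]
ee_rot: [-0.698, 0.716, -0.002, 0.001]
contact_force: [0.4, 1.0, -1.9]
gripper_width: 20.6
```

Request:
{"method": "move_arm", "body": {"steps": [[-0.9, 0, 0, -10, 0, 0, 0], [-0.9, 0, 0, -10, 0, 0, 0], [-0.9, 0, 0, -10, 0, 0, 0], [-0.9, 0, 0, -10, 0, 0, 0]]}}

```text
clock: 20.85
position: [470.1, -386.4, 152.1]
ee_rot: [-0.699, 0.715, -0.001, 0.0]
contact_force: [0.7, 0.2, -0.3]
gripper_width: 20.9
```

```bash
python3 - <<'E'
from h import *
p=optics.get_image("wrist");cv2.imwrite("pics/w14.png",p['frame'])
s=readout.read_state();print(s['position'],s['gripper_width'],s['contact_force'])
E
```

```text
[ 470.26167132 -386.47646389  152.45185205] 20.26719131039134 [-1.20249019 -0.47499311 -0.68956238]
```

View pics/w14.png

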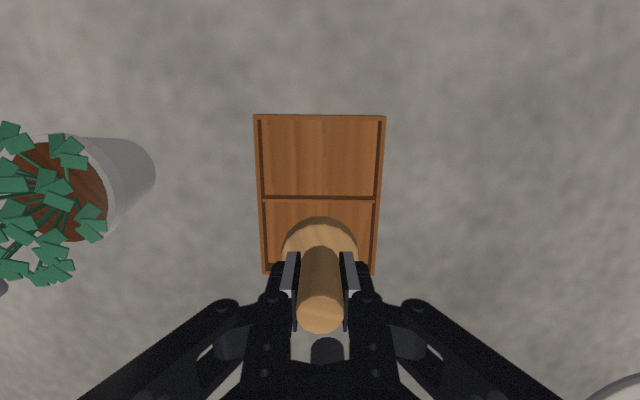

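```bash
python3 - <<'E'
from h import *
p=optics.get_image("wrist")
uv=[(253,114),(386.5,116),(376,275),(262,275.5),(261.5,196.5),(377,199.5)]
m=[(59,-80.5,22),(-59,-80.5,22),(-59,80.5,22),(59,80.5,22),(57,1.5,18),(-57,1.5,18)]
v,a,b=fitpose(p,m,uv,[470,-375,0]);print(v,a,b,readout.read_state()['position'])
c,s=np.cos(v[2]),np.sin(v[2])
for y in (39,-39): print(v[0]-s*y,v[1]+c*y)
print(proj(p,[[673,-403,0]]))
E
```

```text
[ 4.71210442e+02 -3.81563232e+02 -3.01381660e-02] 4.03057435312104 1.6689380954115065 [ 470.29541887 -386.53193964  152.53416945]
472.3856524258883 -342.5809429169784
470.0352313345041 -420.54552154530927
[[123.62171416 178.57065567]]
```

```bash
python3 - <<'E'
from h import *
p=optics.get_image("wrist");big(p,240,100,400,290,3,"pics/w14b.png")
uv=[(253,114),(386.5,116),(376,275),(262,275.5)]
m=[(59,-80.5,22),(-59,-80.5,22),(-59,80.5,22),(59,80.5,22)]
for x0 in ([470,-375,0],[470,-375,0,0]):
    v,a,b=fitpose(p,m,uv,x0);print(v,a,b)
print(onz(p,uv,22).round(1)); print(onz(p,[(261.5,196.5),(377,199.5)],18))
sc=optics.get_image("scene");big(sc,180,145,270,195,8,"pics/sc14.png")
E
```

```text
[ 4.71244413e+02 -3.80224138e+02 -2.75602986e-02] 0.9885019919760794 0.6771787547783176
[ 4.71238711e+02 -3.80407335e+02 -2.75623992e-02  8.59400651e-01] 0.8352784508148261 0.6408482763532357
[[ 527.7 -463.    22. ]
 [ 410.4 -458.7   22. ]
 [ 413.5 -298.4   22. ]
 [ 533.4 -300.3   22. ]]
[[ 527.24451677 -385.92016524   18.        ]
 [ 415.14313883 -380.4763684    18.        ]]
```

View pics/w14b.png

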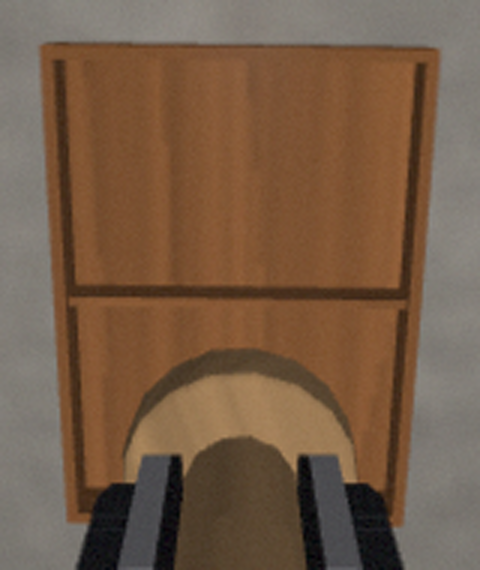

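Request:
{"method": "move_arm", "body": {"steps": [[-0.9, 0, -17, -20, 0, 0, 0], [-0.9, 0, -33, -50, 0, 0, 0], [-0.9, 0, -33, -80, 0, 0, 0], [-0.9, 0, -33, -100, 0, 0, 0], [-0.9, 0, -33, -112, 0, 0, 0]]}}

```text
clock: 21.47
position: [468.2, -419.4, 36.4]
ee_rot: [-0.698, 0.716, 0.002, -0.0]
contact_force: [-0.4, -0.3, 0.1]
gripper_width: 20.5
```

Request:
{"method": "move_arm", "body": {"steps": [[-0.9, 0, 0, -5, 0, 0, 0], [-0.9, 0, 0, -9, 0, 0, 0], [-0.9, 0, 0, -11, 0, 0, 0], [-0.9, 0, 0, -12, 0, 0, 0], [-0.9, 0, 0, -12, 0, 0, 0]]}}

```text
clock: 21.88
position: [470.1, -420.5, 28.0]
ee_rot: [-0.698, 0.716, -0.001, 0.0]
contact_force: [-0.0, -0.1, 0.4]
gripper_width: 20.6
```

Request:
{"method": "move_arm", "body": {"steps": [[-0.9, 0, 0, -1, 0, 0, 0], [-0.9, 0, 0, -1, 0, 0, 0], [-0.6, 0, 0, -1, 0, 0, 0], [-0.3, 0, 0, -1, 0, 0, 0], [0, 0, 0, -1, 0, 0, 0]]}}

```text
clock: 22.3
position: [469.3, -420.2, 25.8]
ee_rot: [-0.698, 0.716, -0.0, 0.0]
contact_force: [-0.2, 0.5, -0.1]
gripper_width: 40.5
```

Request:
{"method": "move_arm", "body": {"steps": [[0.3, 0, 0, 0, 0, 0, 0], [0.3, 0, 0, 5, 0, 0, 0], [0.3, 0, 0, 25, 0, 0, 0], [0.3, 0, 0, 60, 0, 0, 0], [0.5, 0, 0, 95, 0, 0, 0]]}}

```text
clock: 22.72
position: [468.4, -419.8, 120.6]
ee_rot: [-0.698, 0.716, 0.002, -0.001]
contact_force: [1.5, -0.1, 0.7]
gripper_width: 64.0
```

Request:
{"method": "move_arm", "body": {"steps": [[1, 0, 40, 20, 0, 0, 0], [1, 0, 80, 40, 0, 0, 0], [1, 0, 120, 50, 0, 0, 0], [1, 0, 160, 50, 0, 0, 0], [1, 0, 200, 50, 0, 0, 0]]}}

```text
clock: 23.13
position: [469.5, -220.9, 172.3]
ee_rot: [-0.698, 0.716, -0.001, 0.001]
contact_force: [1.7, 0.3, -0.4]
gripper_width: 85.4
```

Request:
{"method": "move_arm", "body": {"steps": [[1, -2, 40, 0, 0, 0, 0], [1, -2, 50, 0, 0, 0, 0], [1, -2, 50, 0, 0, 0, 0], [1, -2, 50, 0, 0, 0, 0], [1, -2, 50, 0, 0, 0, 0]]}}

```text
clock: 23.55
position: [467.6, -173.0, 170.9]
ee_rot: [-0.698, 0.716, -0.0, -0.0]
contact_force: [-0.6, 0.7, 0.4]
gripper_width: 85.8
```

```bash
python3 - <<'E'
from h import *
p=optics.get_image("wrist");cv2.imwrite("pics/w15.png",p['frame'])
s=readout.read_state();print(s['position'],s['gripper_width'],s['contact_force'])
for n in ['tamper_center','tall_tin_center']:
  for r in nets.tip_of(n,p):print(n,r,onz(p,r['uv'],Z[n]+4*(n[1]=='a' and n[2]=='m')))
E
```

```text
[ 467.46865478 -173.25909989  170.72091525] 85.67706201872714 [-0.73603275  0.00931244 -0.17735577]
tall_tin_center {'uv': [320.3, 191.3], 'conf': 0.8} [[ 467.09782952 -174.92427073   32.        ]]
```

View pics/w15.png

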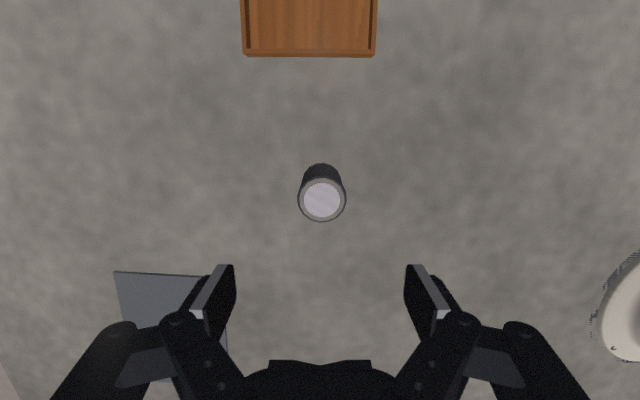

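Request:
{"method": "move_arm", "body": {"steps": [[1, 0, -2, -30, 0, 0, 0], [1, 0, -2, -60, 0, 0, 0], [1, 0, -2, -90, 0, 0, 0], [1, 0, -2, -115, 0, 0, 0], [1, 0, -2, -130, 0, 0, 0]]}}

```text
clock: 24.12
position: [465.6, -175.2, 37.9]
ee_rot: [-0.697, 0.717, 0.002, -0.001]
contact_force: [0.2, 0.1, -0.3]
gripper_width: 85.3
```

Request:
{"method": "move_arm", "body": {"steps": [[1, 0, 0, -8, 0, 0, 0], [1, 0, 0, -14, 0, 0, 0], [1, 0, 0, -18, 0, 0, 0], [0.4, 0, 0, -18, 0, 0, 0], [0, 0, 0, -18, 0, 0, 0]]}}

```text
clock: 24.53
position: [468.0, -174.5, 23.5]
ee_rot: [-0.698, 0.716, -0.001, 0.0]
contact_force: [0.7, 0.1, -0.6]
gripper_width: 64.1
```

Request:
{"method": "move_arm", "body": {"steps": [[-0.3, 0, 0, 0, 0, 0, 0], [-0.8, 0, 0, 0, 0, 0, 0], [-0.8, 0, 0, 0, 0, 0, 0], [-0.8, 0, 0, 0, 0, 0, 0], [-0.8, 0, 0, 0, 0, 0, 0]]}}

```text
clock: 24.95
position: [468.3, -174.3, 23.9]
ee_rot: [-0.698, 0.716, -0.001, 0.001]
contact_force: [-0.2, -0.1, 6.3]
gripper_width: 43.2
```

Request:
{"method": "move_arm", "body": {"steps": [[-0.8, 0, 0, 5, 0, 0, 0], [-0.8, 0, 0, 30, 0, 0, 0], [-0.8, 0, 0, 60, 0, 0, 0], [-0.8, 0, -10, 95, 0, 0, 0], [-0.8, 0, -40, 120, 0, 0, 0]]}}

```text
clock: 25.37
position: [467.8, -212.9, 145.6]
ee_rot: [-0.7, 0.714, -0.001, 0.001]
contact_force: [1.7, 0.1, -0.8]
gripper_width: 43.0
```

Request:
{"method": "move_arm", "body": {"steps": [[-0.8, 2, -40, 0, 0, 0, 0], [-0.8, 4, -80, 0, 0, 0, 0], [-0.8, 4, -97, 0, 0, 0, 0], [-0.8, 4, -97, 0, 0, 0, 0], [-0.8, 4, -97, 0, 0, 0, 0]]}}

```text
clock: 25.78
position: [470.5, -311.7, 142.2]
ee_rot: [-0.697, 0.717, 0.001, -0.0]
contact_force: [-0.2, 0.3, 0.5]
gripper_width: 42.8
```

```bash
python3 - <<'E'
from h import *
p=optics.get_image("wrist");cv2.imwrite("pics/w16.png",p['frame'])
s=readout.read_state();print(s['position'],s['gripper_width'],s['contact_force'])
E
```

```text
[ 470.5738529  -310.94672794  142.25047999] 43.21812220715759 [-0.43564744  0.93797955 -1.07982781]
```

View pics/w16.png

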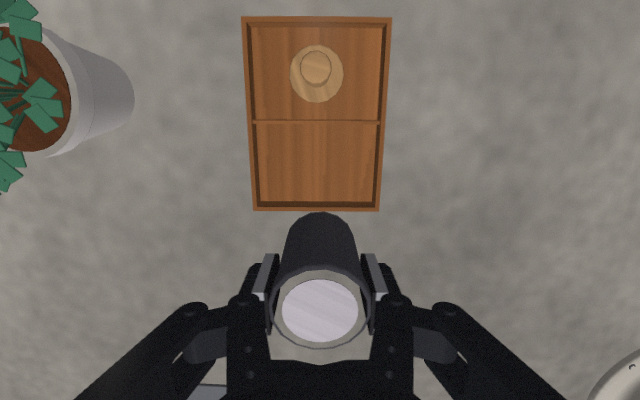

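Request:
{"method": "move_arm", "body": {"steps": [[-0.8, 1, -15, -20, 0, 0, 0], [-0.8, 1.5, -30, -45, 0, 0, 0], [-0.8, 1.5, -30, -75, 0, 0, 0], [-0.8, 1.5, -30, -92, 0, 0, 0], [-0.8, 1.5, -30, -102, 0, 0, 0]]}}

```text
clock: 26.25
position: [471.2, -339.3, 38.2]
ee_rot: [-0.699, 0.716, 0.003, -0.001]
contact_force: [-0.3, -0.0, -0.7]
gripper_width: 43.0
```

Request:
{"method": "move_arm", "body": {"steps": [[-0.8, 0, 0, -5, 0, 0, 0], [-0.8, 0, 0, -9, 0, 0, 0], [-0.8, 0, 0, -11, 0, 0, 0], [-0.8, 0, 0, -12, 0, 0, 0], [-0.8, 0, 0, -12, 0, 0, 0]]}}

```text
clock: 26.67
position: [473.5, -341.3, 29.7]
ee_rot: [-0.698, 0.716, -0.001, 0.0]
contact_force: [0.3, -0.4, -0.4]
gripper_width: 43.0
```

Request:
{"method": "move_arm", "body": {"steps": [[-0.8, 0, 0, -1, 0, 0, 0], [-0.8, 0, 0, -1.5, 0, 0, 0], [-0.8, 0, 0, -1.5, 0, 0, 0]]}}

```text
clock: 26.92
position: [473.3, -341.5, 28.0]
ee_rot: [-0.698, 0.716, -0.001, 0.0]
contact_force: [-0.4, 0.4, 1.7]
gripper_width: 42.9
```

Request:
{"method": "move_arm", "body": {"steps": [[-0.8, 0, 0, -1, 0, 0, 0], [0, 0, 0, -1, 0, 0, 0], [0.4, 0, 0, -1, 0, 0, 0], [0.4, 0, 0, -1, 0, 0, 0], [0.4, 0, 0, 4, 0, 0, 0]]}}

```text
clock: 27.33
position: [472.2, -341.0, 30.5]
ee_rot: [-0.698, 0.716, 0.001, -0.0]
contact_force: [0.6, -0.6, -0.7]
gripper_width: 59.7
```

Request:
{"method": "move_arm", "body": {"steps": [[0.5, 0, 0, 25, 0, 0, 0], [0.5, 0, 0, 60, 0, 0, 0], [0.5, 0, 0, 95, 0, 0, 0], [0.5, 0, 30, 120, 0, 0, 0], [1, 10, 60, 140, 0, 0, 0]]}}

```text
clock: 27.75
position: [482.2, -281.8, 174.0]
ee_rot: [-0.697, 0.717, -0.001, 0.001]
contact_force: [0.6, 0.6, -0.2]
gripper_width: 74.7
```

```bash
python3 - <<'E'
from h import *
p=optics.get_image("wrist");cv2.imwrite("pics/w17.png",p['frame'])
s=readout.read_state();print(s['position'],s['gripper_width'],s['contact_force'])
E
```

```text
[ 486.34268664 -278.45781107  178.04116284] 81.03404089221628 [1.07664912 1.56119199 1.06814844]
```

View pics/w17.png

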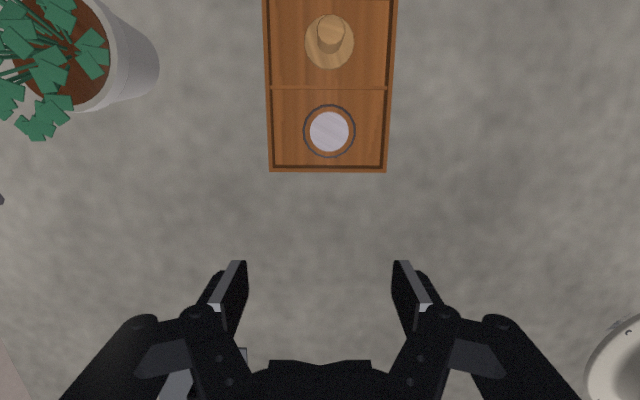

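Request:
{"method": "move_arm", "body": {"steps": [[1, 20, 35, 0, 0, 0, 0.03], [1, 40, 70, 0, 0, 0, 0.03], [1, 60, 105, 0, 0, 0, 0.03], [1, 80, 140, 0, 0, 0, 0.03], [1, 95, 170, 0, 0, 0, 0.03]]}}

```text
clock: 28.22
position: [579.1, -109.1, 171.5]
ee_rot: [0.709, -0.705, 0.0, -0.0]
contact_force: [1.0, 0.3, -0.2]
gripper_width: 85.3
```

Request:
{"method": "move_arm", "body": {"steps": [[1, 20, 35, 0, 0, 0, 0], [1, 40, 70, 0, 0, 0, 0], [1, 60, 105, 0, 0, 0, 0], [1, 70, 120, 0, 0, 0, 0], [1, 70, 120, 0, 0, 0, 0]]}}

```text
clock: 28.63
position: [649.8, 12.5, 170.6]
ee_rot: [0.71, -0.704, 0.0, -0.0]
contact_force: [0.1, -1.2, -0.1]
gripper_width: 85.2
```

Request:
{"method": "move_arm", "body": {"steps": [[1, 0, 0, 0, 0, 0, 0], [1, 0, 0, 0, 0, 0, 0], [1, 0, 0, 0, 0, 0, 0]]}}

```text
clock: 28.88
position: [647.3, 7.7, 171.4]
ee_rot: [0.708, -0.706, -0.0, 0.0]
contact_force: [0.3, -0.4, 0.0]
gripper_width: 85.3
```

```bash
python3 - <<'E'
from h import *
p=optics.get_image("wrist");cv2.imwrite("pics/w18.png",p['frame'])
s=readout.read_state();print(s['position'],s['gripper_width'],s['contact_force'])
for r in nets.tip_of('lid_grip',p):print(r,onz(p,r['uv'],30))
E
```

```text
[647.32594369   7.53327074 171.50140948] 85.249927661661 [-0.23035215  0.67027971  0.47936605]
{'uv': [309.4, 197.3], 'conf': 0.96} [[657.52835217  12.62439651  30.        ]]
```

View pics/w18.png

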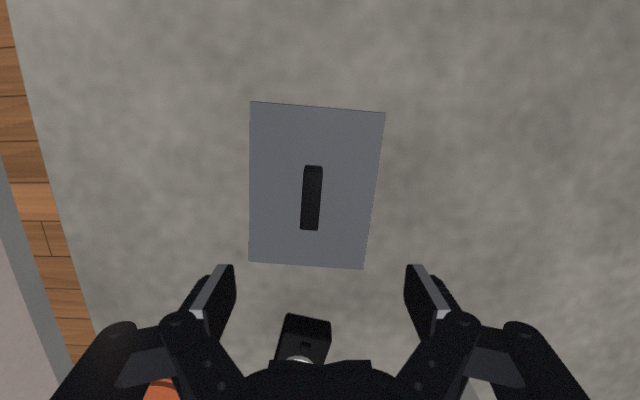

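```bash
python3 - <<'E'
from h import *
p=optics.get_image("wrist");s=readout.read_state();print(s['position'],s['ee_rot'])
uv=[(249,101.5),(385.5,113),(363,269.5),(248.5,262)]
m=[(65,-86.5,16),(-65,-86.5,16),(-65,86.5,16),(65,86.5,16)]
for x0 in ([655,10,0],[655,10,0,0]):
    v,a,b=fitpose(p,m,uv,x0);print(v,a,b)
b=np.array([(9,-30,44),(-9,-30,44),(-9,30,44),(9,30,44)]);c,s=np.cos(v[2]),np.sin(v[2])
print(proj(p,np.c_[v[0]+c*b[:,0]-s*b[:,1],v[1]+s*b[:,0]+c*b[:,1],b[:,2]]).round(1))
big(p,230,90,400,290,3,"pics/w18b.png")
E
```

```text
[647.5076373    7.62954657 171.61009041] [ 7.08372682e-01 -7.05838606e-01  4.28836340e-05 -6.13167796e-05]
[ 6.56302357e+02  1.29319743e+01 -7.40359263e-02] 0.873420001804277 0.43932575906533833
[ 6.56326330e+02  1.31190154e+01 -7.40341529e-02 -1.00325031e+00] 0.5536006305528076 0.37147605550761487
[[302.9 170.5]
 [322.5 172. ]
 [317.5 231.8]
 [299.2 230.4]]
```

View pics/w18b.png

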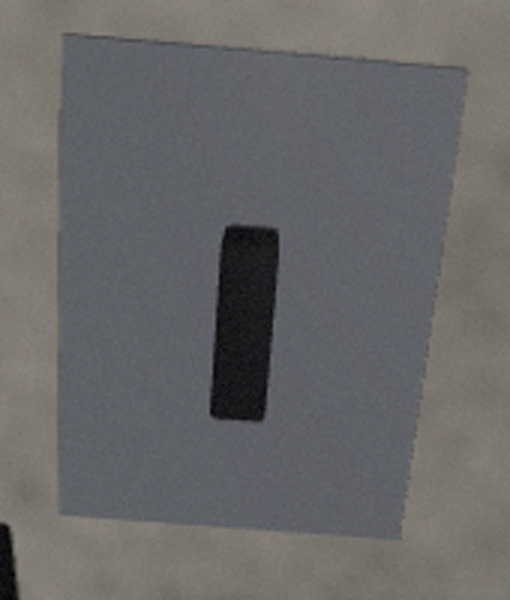

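Request:
{"method": "move_arm", "body": {"steps": [[1, 4, 3, -30, 0, 0, -0.078], [1, 9, 5.5, -60, 0, 0, -0.078], [1, 9, 5.5, -90, 0, 0, -0.078], [1, 9, 5.5, -110, 0, 0, -0.078], [1, 9, 5.5, -120, 0, 0, -0.078]]}}

```text
clock: 29.45
position: [654.7, 13.2, 48.0]
ee_rot: [-0.68, 0.733, 0.002, -0.002]
contact_force: [-0.6, 0.1, -0.1]
gripper_width: 85.3
```

Request:
{"method": "move_arm", "body": {"steps": [[1, 0, 0, -10, 0, 0, 0], [1, 0, 0, -18, 0, 0, 0], [1, 0, 0, -25, 0, 0, 0], [1, 0, 0, -28, 0, 0, 0], [1, 0, 0, -28, 0, 0, 0]]}}

```text
clock: 29.87
position: [656.9, 14.2, 23.3]
ee_rot: [-0.681, 0.732, 0.0, 0.0]
contact_force: [-0.3, -1.0, 0.2]
gripper_width: 85.9
```

```bash
python3 - <<'E'
from h import *
p=optics.get_image("wrist");cv2.imwrite("pics/w19.png",p['frame'])
s=readout.read_state();print(s['position'],s['ee_rot'],s['contact_force'])
E
```

```text
[657.1977859   14.24575506  23.73980017] [-6.80878384e-01  7.32396391e-01 -2.37790847e-04  3.10540173e-04] [0.73451008 0.05678196 0.42442484]
```

View pics/w19.png

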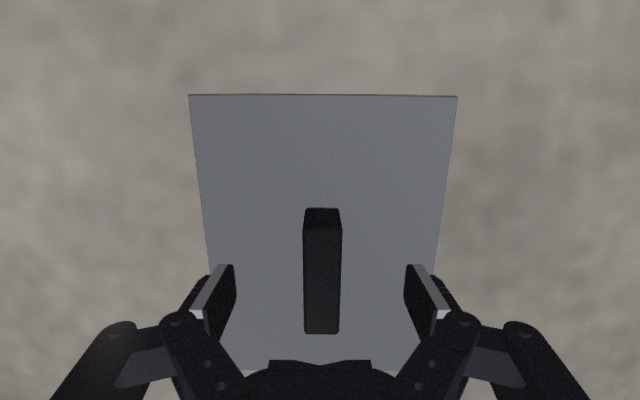

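Request:
{"method": "move_arm", "body": {"steps": [[0.4, 0, -1, -1.5, 0, 0, 0], [0, 0, -1, -1.5, 0, 0, 0], [-0.5, 0, -1, -1.5, 0, 0, 0], [-1, 0, -1, -1.5, 0, 0, 0], [-1, 0, -1, -1.5, 0, 0, 0]]}}

```text
clock: 30.33
position: [657.0, 13.2, 22.1]
ee_rot: [-0.681, 0.732, -0.0, 0.0]
contact_force: [0.5, 0.0, -0.1]
gripper_width: 25.3
```

Request:
{"method": "move_arm", "body": {"steps": [[-1, 0, 0, 0, 0, 0, 0], [-1, 0, 0, 0, 0, 0, 0], [-1, 0, 0, 0, 0, 0, 0], [-1, 0, 0, 0, 0, 0, 0]]}}

```text
clock: 30.67
position: [657.2, 13.3, 22.2]
ee_rot: [-0.681, 0.732, -0.0, 0.0]
contact_force: [-0.2, -0.4, 2.5]
gripper_width: 16.9
```

Request:
{"method": "move_arm", "body": {"steps": [[-1, 0, 0, 8, 0, 0, 0], [-1, 0, 0, 25, 0, 0, 0], [-1, 0, 0, 50, 0, 0, 0], [-1, 0, 0, 80, 0, 0, 0], [-1, 0, 0, 110, 0, 0, 0]]}}

```text
clock: 31.08
position: [655.9, 13.0, 132.2]
ee_rot: [-0.681, 0.733, 0.001, -0.001]
contact_force: [0.3, -0.7, -1.4]
gripper_width: 16.8
```

```bash
python3 - <<'E'
from h import *
p=optics.get_image("wrist");cv2.imwrite("pics/w20.png",p['frame'])
s=readout.read_state();print(s['position'],s['ee_rot'],s['contact_force'],s['wrist_torque'])
E
```

```text
[660.22546764  13.28838223 140.39308517] [-0.68139261  0.73189704 -0.00367534  0.00416179] [1.3958495  1.13219894 3.55333753] [-0.0011081  -0.3331327   0.04114721]
```

View pics/w20.png

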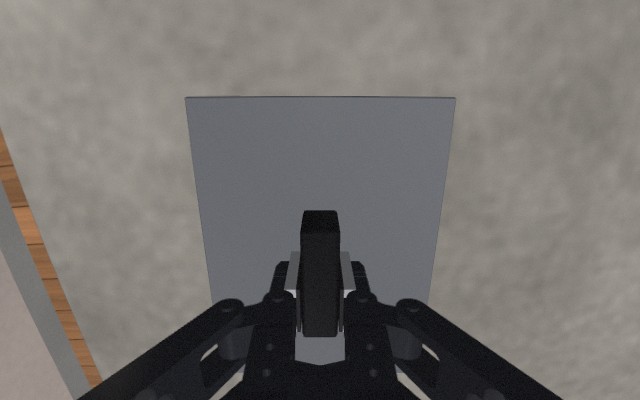

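Request:
{"method": "move_arm", "body": {"steps": [[-1, -6, 12, 5, 0, 0, 0.05], [-1, -18, 36, 10, 0, 0, 0.12], [-1, -30, 60, 15, 0, 0, 0.2], [-1, -42, 85, 15, 0, 0, 0.28], [-1, -55, 111, 15, 0, 0, 0.299]]}}

```text
clock: 31.55
position: [601.1, 124.9, 147.0]
ee_rot: [0.783, -0.622, -0.0, -0.0]
contact_force: [-0.4, 0.6, -1.0]
gripper_width: 16.7
```

Request:
{"method": "move_arm", "body": {"steps": [[-1, -13, 26, 0, 0, 0, 0], [-1, -26, 52, 0, 0, 0, 0], [-1, -39, 78, 0, 0, 0, 0], [-1, -52, 104, 0, 0, 0, 0], [-1, -65, 130, 0, 0, 0, 0]]}}

```text
clock: 31.97
position: [535.7, 255.2, 146.6]
ee_rot: [0.782, -0.623, -0.0, 0.0]
contact_force: [1.0, -0.2, -0.2]
gripper_width: 16.7
```

Request:
{"method": "move_arm", "body": {"steps": [[-1, -8, 18, 0, 0, 0, 0], [-1, -14, 30, 0, 0, 0, 0], [-1, -18, 38, 0, 0, 0, 0], [-1, -18, 38, 0, 0, 0, 0], [-1, -18, 38, 0, 0, 0, 0]]}}

```text
clock: 32.38
position: [518.8, 291.8, 146.6]
ee_rot: [0.782, -0.623, -0.0, 0.0]
contact_force: [-0.4, -0.7, -0.5]
gripper_width: 16.7
```

```bash
python3 - <<'E'
from h import *
p=optics.get_image("wrist");cv2.imwrite("pics/w21.png",p['frame'])
s=readout.read_state();print(s['position'],s['ee_rot'],s['contact_force'],s['wrist_torque'])
E
```

```text
[519.07635046 291.40732985 146.63008527] [ 7.82080930e-01 -6.23176797e-01 -1.51626989e-05  3.13949854e-04] [-0.19397801 -0.0071665  -1.00238477] [0.02499838 0.0188511  0.00956525]
```

View pics/w21.png

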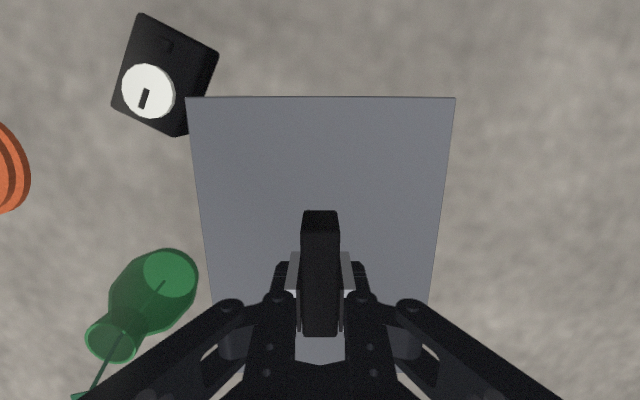

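```bash
python3 - <<'E'
from h import *
p=optics.get_image("wrist");s=readout.read_state();print(s['position'])
uv=[(185.7,97.3),(455.7,97.3)]
for z in (138.4,140.4,142.4):
    m=[(65,-86.5,z),(-65,-86.5,z)]
    v,a,b=fitpose(p,m,uv,[519,291,.22]);print(z,v,a, v[:2]-s['position'][:2])
big(p,170,80,330,200,4,"pics/w21b.png"); big(p,320,80,480,200,4,"pics/w21c.png")
E
```

```text
[519.19392612 291.18948097 146.65375773]
138.4 [5.18979357e+02 2.90928630e+02 2.26535075e-01] 0.5245875668017561 [-0.21456909 -0.2608514 ]
140.4 [5.18958143e+02 2.91059452e+02 2.26521325e-01] 2.2944263883354665 [-0.2357831  -0.13002936]
142.4 [5.18936375e+02 2.91192595e+02 2.26507071e-01] 4.109892761545041 [-0.2575507   0.00311422]
```

View pics/w21c.png

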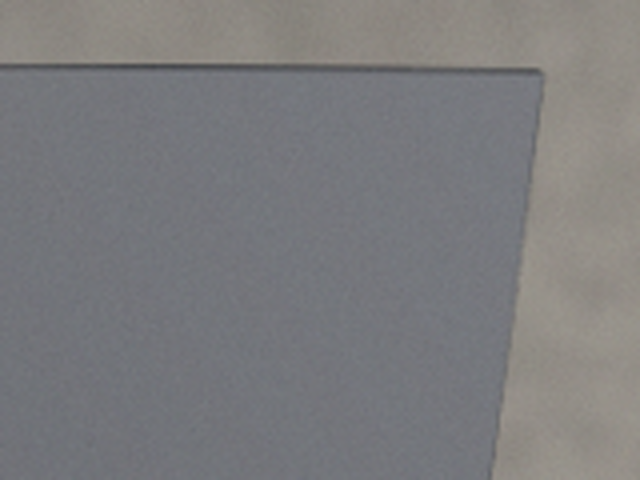

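Request:
{"method": "move_arm", "body": {"steps": [[-1, -12, 24, 0, 0, 0, 0], [-1, -24, 48, 0, 0, 0, 0], [-1, -34, 68, 0, 0, 0, 0], [-1, -40, 81, 0, 0, 0, 0], [-1, -40, 81, 0, 0, 0, 0]]}}

```text
clock: 32.9
position: [478.6, 374.7, 146.8]
ee_rot: [0.783, -0.622, -0.0, -0.0]
contact_force: [-0.0, 1.0, -1.4]
gripper_width: 17.2
```

Request:
{"method": "move_arm", "body": {"steps": [[-1, 0, 0, -10, 0, 0, 0], [-1, 0, 0, -25, 0, 0, 0], [-1, 0, 0, -40, 0, 0, 0], [-1, 0, 0, -47, 0, 0, 0], [-1, 0, 0, -47, 0, 0, 0]]}}

```text
clock: 33.32
position: [478.3, 370.9, 97.2]
ee_rot: [0.782, -0.624, -0.0, 0.003]
contact_force: [0.7, 0.3, -1.5]
gripper_width: 17.0
```

Request:
{"method": "move_arm", "body": {"steps": [[-1, 0, 0, 0, 0, 0, 0], [-1, 0, 0, 0, 0, 0, 0], [-1, 0, 0, 0, 0, 0, 0]]}}

```text
clock: 33.57
position: [479.5, 373.5, 100.8]
ee_rot: [0.782, -0.623, 0.0, -0.001]
contact_force: [-0.5, -0.9, -2.1]
gripper_width: 16.5
```

```bash
python3 - <<'E'
from h import *
s=readout.read_state();print(s['position'],s['ee_rot'],s['contact_force'])
for c in ("wrist","scene","side"):
    p=optics.get_image(c)
    if c=="wrist": cv2.imwrite("pics/w22.png",p['frame'])
    if c=="scene": big(p,420,170,540,270,6,"pics/sc22.png")
    if c=="side": big(p,190,230,310,350,5,"pics/si22.png")
E
```

```text
[479.52244575 373.4762733  100.79073619] [ 7.82267594e-01 -6.22941763e-01  8.95273354e-05 -9.81782537e-04] [-0.476287   -0.87695848 -2.12346844]
```

View pics/w22.png

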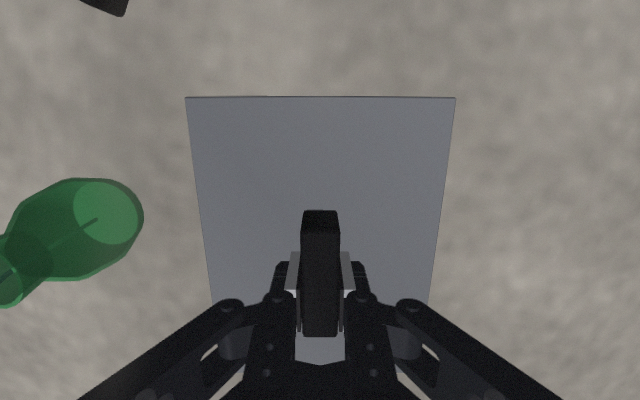

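View pics/sc22.png

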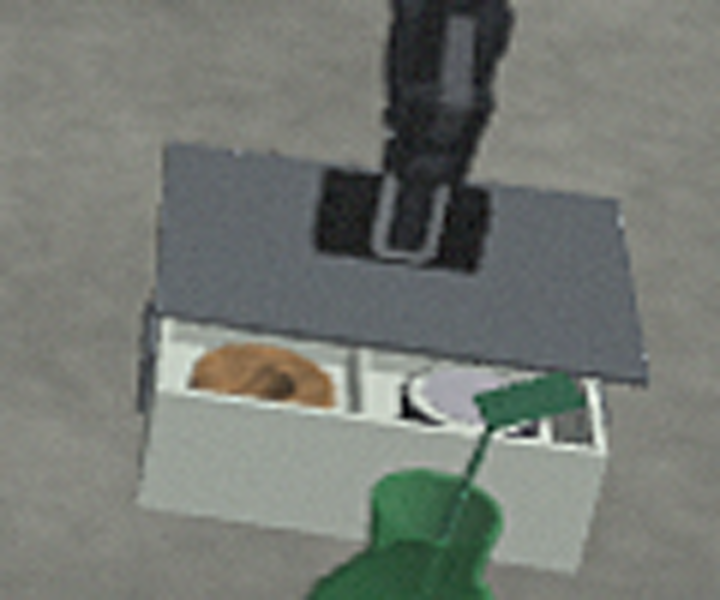

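View pics/si22.png

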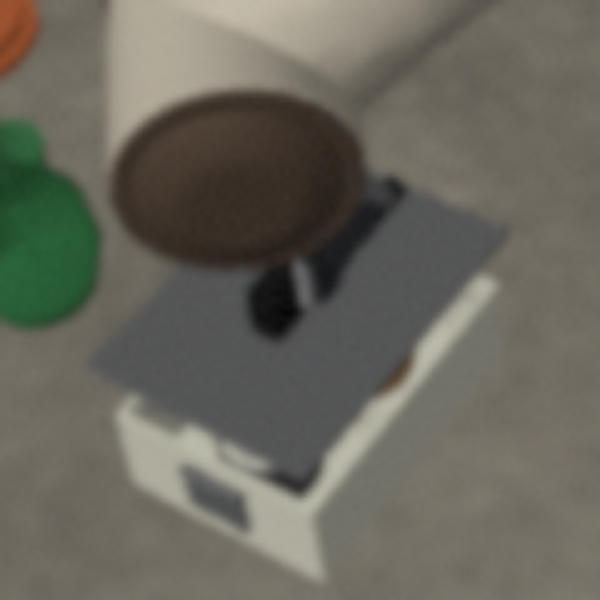

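Request:
{"method": "move_arm", "body": {"steps": [[-1, 0, -0.5, -6, 0, 0, 0], [-1, 0, -0.5, -12, 0, 0, 0], [-1, 0, -0.5, -18, 0, 0, 0], [-1, 0, -0.5, -23, 0, 0, 0], [-1, 0, -0.5, -23, 0, 0, 0]]}}

```text
clock: 34.13
position: [478.1, 371.9, 74.9]
ee_rot: [0.782, -0.623, -0.0, 0.002]
contact_force: [0.6, -0.5, -1.7]
gripper_width: 16.9
```

Request:
{"method": "move_arm", "body": {"steps": [[-1, 0, 0, -3, 0, 0, 0], [-1, 0, 0, -6, 0, 0, 0], [-1, 0, 0, -8, 0, 0, 0], [-1, 0, 0, -8, 0, 0, 0]]}}

```text
clock: 34.47
position: [478.7, 372.5, 68.3]
ee_rot: [0.782, -0.623, -0.0, 0.0]
contact_force: [0.0, -0.2, -1.6]
gripper_width: 16.4
```

Request:
{"method": "move_arm", "body": {"steps": [[-1, 0, 0, -1, 0, 0, 0], [-1, 0, 0, -2, 0, 0, 0], [-1, 0, 0, -2, 0, 0, 0], [-1, 0, 0, -2, 0, 0, 0]]}}

```text
clock: 34.8
position: [478.9, 372.8, 66.9]
ee_rot: [0.782, -0.623, -0.0, -0.0]
contact_force: [0.3, -0.4, -1.4]
gripper_width: 17.0
```

Request:
{"method": "move_arm", "body": {"steps": [[-1, 0, 0, -1, 0, 0, 0], [-1, 0, 0, -2, 0, 0, 0], [-1, 0, 0, -2, 0, 0, 0], [-1, 0, 0, -2, 0, 0, 0]]}}

```text
clock: 35.13
position: [479.0, 372.9, 65.2]
ee_rot: [0.782, -0.623, 0.0, -0.0]
contact_force: [-0.1, -0.2, 2.4]
gripper_width: 16.7
```

Request:
{"method": "move_arm", "body": {"steps": [[-1, 0, 0, -0.5, 0, 0, 0], [-0.6, 0, 0, -0.5, 0, 0, 0], [-0.2, 0, 0, -0.5, 0, 0, 0], [0.2, 0, 0, -0.5, 0, 0, 0], [0.2, 0, 0, 3, 0, 0, 0]]}}

```text
clock: 35.55
position: [478.5, 372.3, 67.0]
ee_rot: [0.782, -0.623, -0.0, 0.001]
contact_force: [-0.6, 0.1, -0.9]
gripper_width: 50.6
```

Request:
{"method": "move_arm", "body": {"steps": [[0.2, 0, 0, 20, 0, 0, 0], [0.2, 0, 0, 50, 0, 0, 0], [0.2, 5, -20, 85, 0, 0, 0], [0.5, 10, -60, 110, 0, 0, 0], [0.5, 15, -95, 130, 0, 0, 0]]}}

```text
clock: 35.97
position: [493.7, 281.9, 197.4]
ee_rot: [0.783, -0.622, 0.0, -0.001]
contact_force: [1.0, 0.0, -0.4]
gripper_width: 64.3
```

Request:
{"method": "move_arm", "body": {"steps": [[0.5, 0, 0, 0, 0, 0, 0], [0.5, 0, 0, 0, 0, 0, 0], [0.5, 0, 0, 0, 0, 0, 0]]}}

```text
clock: 36.22
position: [493.2, 281.6, 195.3]
ee_rot: [0.782, -0.623, -0.0, -0.0]
contact_force: [0.3, 0.6, -0.5]
gripper_width: 64.0
```

```bash
python3 - <<'E'
from h import *
s=readout.read_state();print(s['position'],s['ee_rot'],s['contact_force'])
for c in ("wrist","scene","side"):
    p=optics.get_image(c)
    cv2.imwrite(f"pics/{c}23.png",p['frame'])
    for r in nets.tip_of('lid_grip',p): print(c,r,onz(p,r['uv'],73))
    if c=="wrist": big(p,220,110,420,330,3,"pics/w23b.png")
    if c=="scene": big(p,420,170,540,270,6,"pics/sc23.png")
    if c=="side": big(p,190,230,310,350,5,"pics/si23.png")
E
```

```text
[493.19340833 281.6162341  195.27459109] [ 7.82082817e-01 -6.23174476e-01 -1.96295686e-04 -3.53745708e-05] [ 0.28141335  0.64575553 -0.54489202]
wrist {'uv': [311.8, 281.1], 'conf': 0.79} [[481.25726129 370.27068207  73.        ]]
scene {'uv': [484.4, 220.0], 'conf': 0.84} [[480.19603865 375.041625    73.        ]]
side {'uv': [252.3, 295.9], 'conf': 0.61} [[472.7629326  374.64495272  73.        ]]
```

View pics/w23b.png

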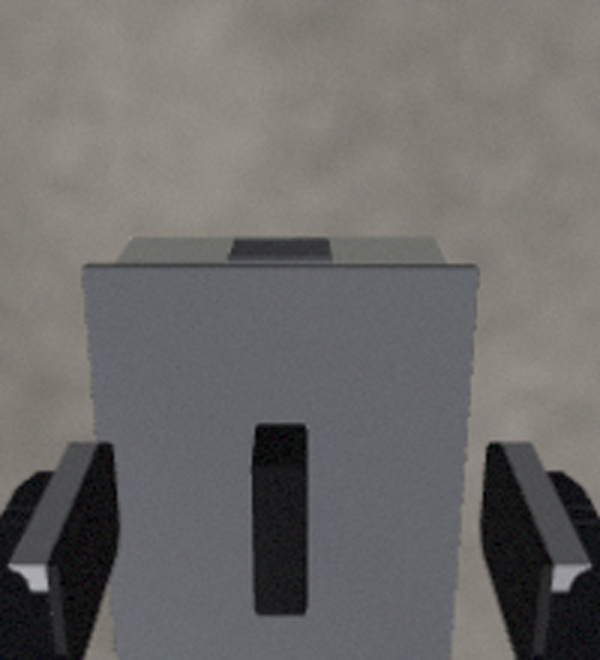

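View pics/sc23.png

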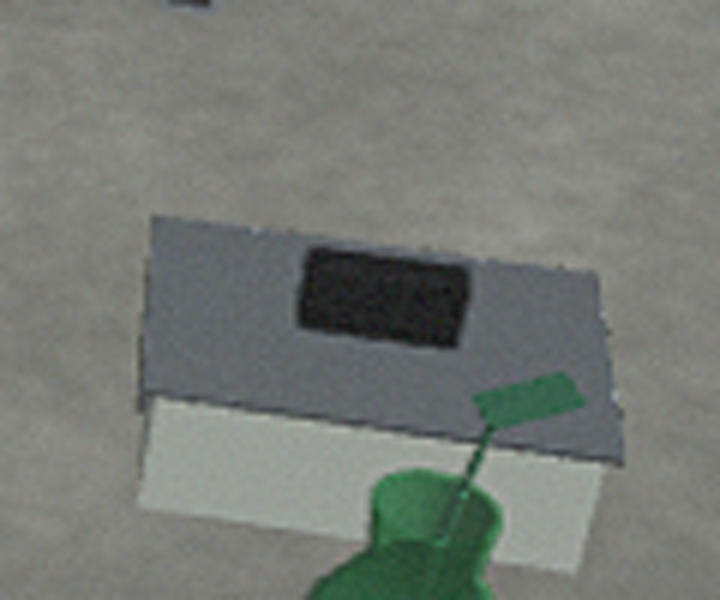

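View pics/si23.png

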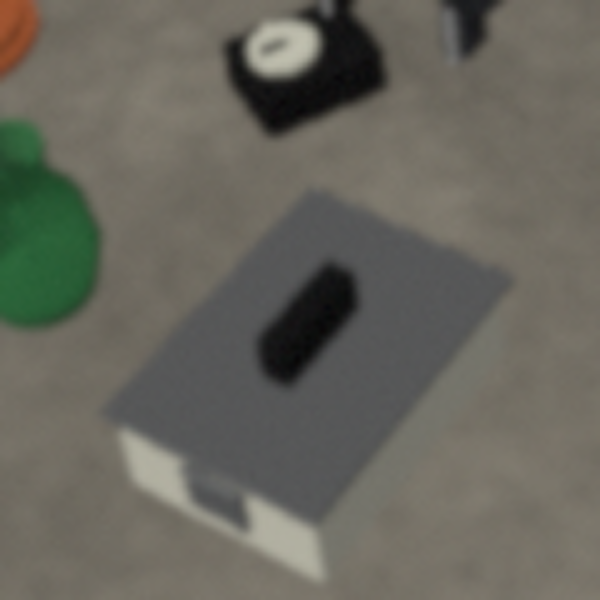

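View pics/scene23.png

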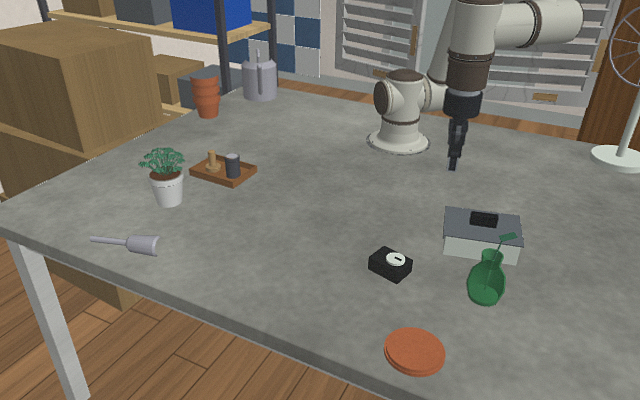

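```bash
python3 -c "
from bench import workorder
print(workorder.job_done())"
```

```text
the job is handed in; nothing more can be done
None
```

Both kits are made up and the job was handed in at about 36 s on the robot's clock, of the 128 s allowed; no verdict came back.

- **Box:** The cork ring is in the half nearer the robot and the low tin in the other. The picture taken before closing showed both flat on the floor and clear of the divider.
- **Tray:** The tall tin is in the half nearer the robot and the tamper in the other, both upright. They were let go within about 1 to 2 mm of the measured bay centres.
- **Lid:** It met the rim at a TCP height of 65.2 mm, which is what a seated lid should give. Afterwards the wrist, scene and side pictures all showed it flush and square.
- **Bystanders:** The parsley, vase and timer look unmoved in the final scene picture.

**What disagreed or stood out:**
- The networks' lid position from the side camera was about 6 mm off in x from my box fit. The wrist and scene cameras agreed with the fit to about 3 mm.
- Early network estimates of the tray's y position were 5 to 11 mm off my fit from the wrist pictures; I used the fit.
- The low tin and tamper were each misidentified once in the side camera; I ignored those readings.
- Setting the ring down overshot and pressed it on the box floor with a brief 39 N. I used slower approaches after that.

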